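# Gauge a power module's guide tube and hold the pin up to the magnifier

## Robot

A 7-joint arm with a two-finger parallel gripper is mounted at the origin on the work surface. World frame = base frame: x ahead of the robot, y to its left, z up, the work surface at z = 0. Lengths are in m, angles in rad, forces in N, time in s.
With the tool pointing down it reaches from about 0.4 to 0.85 m from the base axis. Payload 10.4 kg.
Tool frame: the origin (TCP) lies at the very end of the fingers, on their centre line; the grasp point (between the pads) lies r.hold_point_z behind it (r.hold_point_z is the distance from the TCP to the grasp point, in m); z points along the fingers, y is the direction in which the jaws open and shut (so a half turn about z gives the same grasp; the last joint's range is limited). The gripper opens to 87 mm and grips with 3 to 60 N. Pads are 19 mm wide; open, the fingers measure 117 mm over their backs; the gripper's body (75 mm by 190 mm) begins 51 mm behind the grasp point.
Start: joints at [-1.167, 0.332, -0.065, 1.46, 0.022, 1.35, -0.088], TCP at [0.259, 0.569, 0.223] pointing down, gripper open.
Joint ranges: [-2.6, 2.6], [-0.5, 2.12], [-1.47, 1.34], [0.16, 2.42], [-1.27, 4.41], [0.06, 2.06], [-2.6, 2.6]. Speed limits (rad/s): [2.22, 2.22, 2.79, 2.79, 3.14, 3.14, 3.14].

## Interface

Orientations are given as a unit quaternion [x, y, z, w].
In Python, from bench import r gives the robot as it stands.
- The arm moves only by the tool send_rows, never from a script. Its argument "commands" is a list of rows, each a list of 7 numbers: the shift along the world's x, y, z normalised to -1 to 1, where 1 is 0.03 m, then the turn, a rotation vector about the world's x, y, z normalised to -1 to 1, where 1 is 5 degrees, then the gripper command: -1 is fully open, 1 is shut, values between are in proportion. In form: [[tx, ty, tz, ax, ay, az, jaw], ...]. A call has 1 to 10 rows; each row shifts and turns the pose as measured when the row begins; what a row does not reach is not made up. A row lasts 1/12 s, in which the tool goes at most 41.7 mm and 7.16 degrees, less where a joint would pass 70% of its speed; a pose out of reach is approached as far as the arm can. A call with a number of a shift or a turn outside -1 to 1 is refused whole. A call with a gripper value outside its range is refused whole. The fingers move at their own pace and stop on an object; "grip_force" is the grip in N (left out, the last holds). Time passes only in rows, so rows that do not move let the fingers close. It gives the time, the measured TCP pose, the force and the opening at its end, in the units of the state.
- r.read_state(): the state, without advancing time (a new reading comes with each control period).
- r.camera(name): name is "scene" or "side" or "wrist"; returns the picture (384x512x3 uint8, blue, green, red); there is no depth.
- r.calibration(name): a dict with "K" (3x3 intrinsics, pixels), "dist" ([k1, k2, p1, p2, k3] as OpenCV has them; the pictures are not rectified), "R" (3x3) and "t" (3): a world point X has camera coordinates R X + t; the wrist camera has in their place "mount" (4x4, takes a point from camera to tool coordinates, whose origin is the TCP and whose axes are the flange's). Camera axes: x right, y down, z forward; pixel columns grow to the right and rows downward; lengths in m; the calibration is good to about 2 mm. A picture is of the moment at which its call begins: read the wrist's pose just before it. calibration takes no time and is no camera call.
- r.close_job(): hands the job in, once; it reports no verdict.
The state is a dict: "time": time; "joint_positions": joint angles; "joint_vel": joint speeds; "joint_torque": joint torques, N m; "ee_pos": TCP position; "eef_rot": TCP orientation; "ft_force": force on the tool from outside, world axes, zero at the start; "torque": the same for the moment, N m; "width": finger opening in m.
Only numpy, scipy, OpenCV 4.12 (cv2) and the standard library are available. Lean on these libraries where they do the work, as an engineer would, in place of code of your own. Each camera call takes 0.05 s, during which the arm holds its last target.

## Task

Check the depth of the steel guide tube in the power module that sits on the sloping work rest: pick the depth gauge up from its bench rest, push it into the tube until its collar stops on the tube's mouth, and draw it out again. Then hold the gauge level, lying square across the front of the stand magnifier (the robot's side) with the tip of its pin at the middle of the lens and about 8 cm from the glass, so that the pin can be read from the side. Finish while still holding it there, still and touching nothing but the gripper; leave the other things on the bench as they are.

Things in the scene. Friction and masses are not known exactly. Their poses are not given: they have to be found in the camera images.
- gauge_grip (a point): Loose depth gauge, 0.13 kg, at the start lying level in a grey bench rest, its axis 45 mm above the foam. This point: middle of its square aluminium handle (18 x 18 mm, from 50 mm behind to 57 mm ahead), on the axis. x runs along the gauge to its tip, z up at the start. Ahead follow a steel collar (32 mm across, 57 to 65 mm), an 8 mm shank (65 to 120 mm) and the pin
- gauge_collar (a point): centre of the front face of the gauge's collar, on the gauge's axis, 65 mm ahead of gauge_grip; same axes
- pin_tip (a point): tip of the gauge's measuring pin (5 mm diameter, round nose), on the gauge's axis, 130 mm ahead of gauge_grip when the pin is fully out; same axes
- pin (a joint): how far the measuring pin is pushed back into the shank, in m: 0 fully out (as at the start; it then stands 10 mm out of the shank), at most 0.0095. It is held by friction alone (2 N) and stays where it was pushed. The seat of the tube pushes it back about 8 mm when the collar stops
- tube_mouth (a point): centre of the mouth of the module's steel guide tube, 15 mm out of the module's upper end plate. x points out of the tube along its axis, 30 degrees above the horizontal: the gauge goes in along -x. Rim 31 mm across; flared inside from about 22 mm to the 12 mm bore over 14 mm; the seat lies 57 mm deep
- lens (a point): centre of the round lens (116 mm over its black rim, 14 mm thick) of the fixed stand magnifier, which stands upright on a post, about 225 mm above the bench. x is the lens's axis, level, pointing away from the robot: the robot's side is -x. y is level, to the left; z is up
- stand: the fixed sloping work rest under the power module, 180 x 125 mm, origin at the middle of its underside, on the foam (10 mm above the bench); x points horizontally towards the tube's mouth
- gauge: the depth gauge (see gauge_grip: same origin and axes)
- module: fixed power module on the sloping rest: open gold sheet-metal channel 190 long (x), 105 wide plus 14 mm flanges each side (y), 45 high (z), axes as tube_mouth, origin in the middle of its underside; the tube's axis lies 18 mm below its top edges and 34 mm to +y of its middle
- rest: fixed grey bench rest of the gauge, 160 x 56 mm, origin at the middle of its underside, on the foam (10 mm above the bench); x as the gauge's at the start. The gauge lies in the open notches of two uprights 12 mm thick, 38 mm behind and 92 mm ahead of gauge_grip, up to 8 mm above its axis, and lifts straight up
- magnifier: the fixed stand magnifier, origin at the middle of its foot (124 mm diameter); axes as lens
- fan: bystander: loose black cooling fan 60 x 60 x 25 mm, origin at the middle of its underside
- heatsink: bystander: loose finned aluminium heat sink 70 x 50 x 30 mm, origin at the middle of its underside
- brick: bystander: loose black converter brick 60 x 56 x 13 mm, origin at the middle of its underside
- driver: bystander: screwdriver 170 mm long lying flat, handle to its -x
Mind the look-alikes: they are no part of the job. Of the things that look like the gauge, the smallest one is meant.

How it is judged:
By the outcome, as a careful person would: the job done as asked, in the order asked, and still so for the second after the job is handed in, while the arm keeps its last pose, push and grip.
It also fails if it takes over 48 s, if anything falls off the work surface, if the arm or the gripper's body presses on something with over 40 N, if the wrist force passes 120 N, or if a joint passes its speed limit or range.

## Working session

There is one attempt and no reset: what is moved stays moved. The work goes in short steps, Python scripts to look and compute and a tool call to move; the robot and the scene stay as the last step left them, time stands still between calls to the robot, and variables do not carry over. Pictures are saved under pics/ and viewed, and the job is handed in when it is done.

Besides the shell and the picture viewer there is one more tool, called after "Request:" by a JSON object that holds its "api" and its "payload". send_rows: Moves the arm, as the interface text tells. Scaled input: -1 to 1 covers 0.03 m each way for a shift and 5 degrees each way for a turn. Its arguments: {"type":"object","properties":{"commands":{"type":"array"},"grip_force":{"type":"number"}},"required":["commands"]}

```bash
ls; mkdir -p pics
python3 - <<'E'
from bench import r
import cv2,json
s=r.read_state();print(s['time'],s['ee_pos'],s['eef_rot'],s['width'],r.hold_point_z)
for n in ['scene','side','wrist']:
    cv2.imwrite(f'pics/{n}0.png',r.camera(n)); c=r.calibration(n); print(n,{k:(v.round(4).tolist() if hasattr(v,'round') else v) for k,v in c.items()})
E
```

```text
pics
0.0 [0.25856798 0.5685784  0.22175746] [ 2.11762927e-01  9.77320801e-01 -7.07759960e-04 -1.14226814e-04] 0.08724443491385317 0.0187
scene {'K': [[375.5049, 0.0, 258.031], [0.0, 375.5049, 190.8624], [0.0, 0.0, 1.0]], 'dist': [-0.0562, 0.0, 0.0, 0.0, 0.0], 'R': [[0.6808, 0.7324, -0.008], [0.6326, -0.5935, -0.4975], [-0.3691, 0.3337, -0.8674]], 't': [-0.4566, -0.1211, 1.5014]}
side {'K': [[454.4562, 0.0, 253.6841], [0.0, 454.4562, 190.3312], [0.0, 0.0, 1.0]], 'dist': [-0.0254, 0.0, 0.0, 0.0, 0.0], 'R': [[-0.7866, -0.6173, 0.0111], [-0.3817, 0.472, -0.7947], [0.4853, -0.6294, -0.6069]], 't': [0.4716, 0.2005, 1.7425]}
wrist {'K': [[297.6765, 0.0, 256.5083], [0.0, 297.6765, 191.7238], [0.0, 0.0, 1.0]], 'dist': [-0.0512, 0.0, 0.0, 0.0, 0.0], 'mount': [[-0.0002, -0.9688, -0.248, 0.0678], [1.0, -0.0003, 0.0002, -0.0009], [-0.0003, -0.248, 0.9688, -0.1619], [0.0, 0.0, 0.0, 1.0]]}
```

View pics/scene0.png

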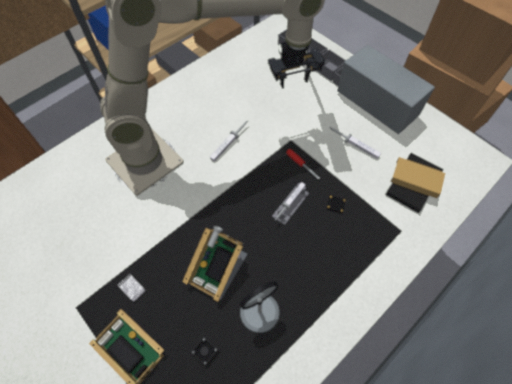

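View pics/side0.png

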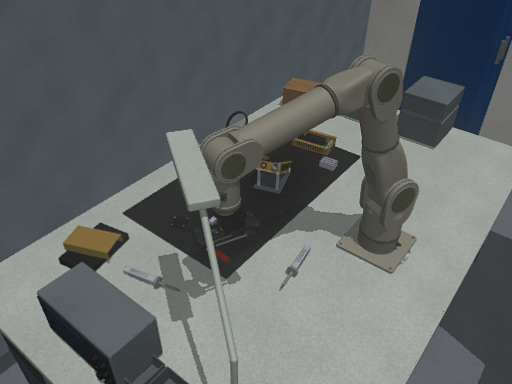

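View pics/wrist0.png

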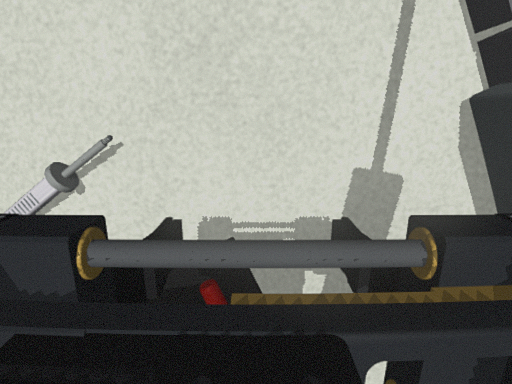

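```bash
cat > h.py <<'E'
from bench import r
import cv2,numpy as np
from scipy.spatial.transform import Rotation as Ro
def cam(n,st=None):
    c=r.calibration(n);K=np.array(c['K']);d=np.array(c['dist'])
    if 'R' in c: return K,d,np.array(c['R']),np.array(c['t'])
    T=np.eye(4);T[:3,:3]=Ro.from_quat(st['eef_rot']).as_matrix();T[:3,3]=st['ee_pos']
    M=np.linalg.inv(T@np.array(c['mount']));return K,d,M[:3,:3],M[:3,3]
def ray(C,p):
    K,d,R,t=C;u=cv2.undistortPoints(np.array([[p]],float),K,d)[0,0]
    v=R.T@np.array([u[0],u[1],1]);return -R.T@t,v/np.linalg.norm(v)
def onz(C,p,z):
    o,v=ray(C,p);return o+v*(z-o[2])/v[2]
def proj(C,X):
    K,d,R,t=C;return cv2.projectPoints(np.atleast_2d(np.array(X,float)),cv2.Rodrigues(R)[0],t,K,d)[0][:,0]
def tri(*cp):
    A=np.zeros((3,3));b=np.zeros(3)
    for C,p in cp:
        o,v=ray(C,p);P=np.eye(3)-np.outer(v,v);A+=P;b+=P@o
    return np.linalg.solve(A,b)
E
python3 - <<'E'
from h import *
a=cv2.imread('pics/scene0.png')
cv2.imwrite('pics/s1.png',cv2.resize(a[130:350,170:350],None,fx=4,fy=2.7*1,interpolation=3) if 0 else cv2.resize(a[215:345,170:300],None,fx=4.5,fy=4.5,interpolation=3))
cv2.imwrite('pics/s2.png',cv2.resize(a[135:235,260:370],None,fx=5.5,fy=5.5,interpolation=3))
C=cam('scene')
for p,z in [((291,203),.055),((215,260),.1),((260,313),.01),((304,186),.05),((277,218),.05)]: print(p,onz(C,p,z).round(3))
E
```

```text
(291, 203) [0.555 0.269 0.055]
(215, 260) [ 0.549 -0.072  0.1  ]
(260, 313) [ 0.753 -0.068  0.01 ]
(304, 186) [0.536 0.356 0.05 ]
(277, 218) [0.562 0.193 0.05 ]
```

View pics/s1.png

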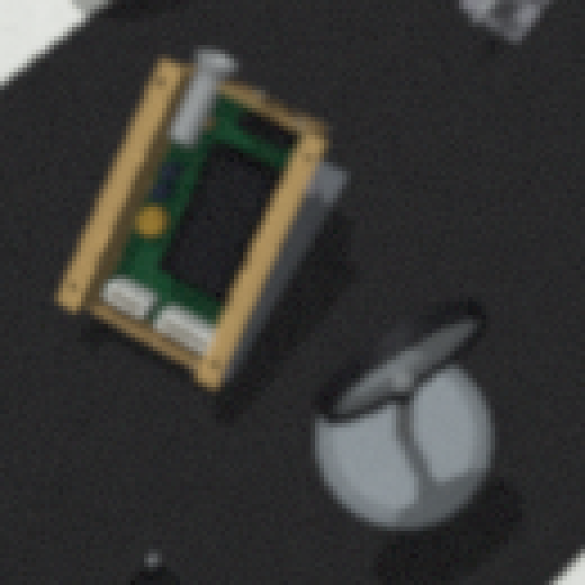

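View pics/s2.png

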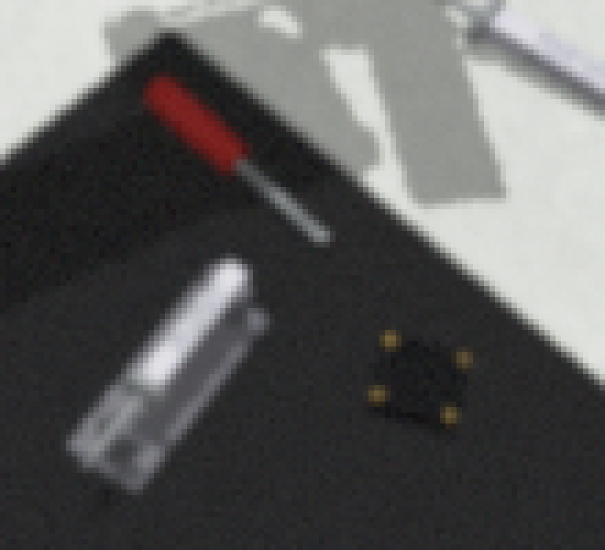

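Request:
{"api": "send_rows", "payload": {"commands": [[0.8,-0.9,0.3,0,0,-1,-1],[0.8,-0.9,0.3,0,0,-1,-1],[0.8,-0.9,0.3,0,0,-1,-1],[0.8,-0.9,0.3,0,0,-1,-1],[0.8,-0.9,0.3,0,0,-1,-1],[0.8,-0.9,0.3,0,0,-1,-1],[0.8,-0.9,0.3,0,0,-1,-1],[0.8,-0.9,0.3,0,0,-1,-1],[0.8,-0.9,0.3,0,0,-1,-1],[0.8,-0.9,0.3,0,0,-1,-1]]}}

```text
time: 0.98
ee_pos: [0.4956, 0.2902, 0.3099]
eef_rot: [0.613, 0.79, -0.003, -0.005]
ft_force: [-0.0, 1.1, 0.1]
width: 0.0869
```

Request:
{"api": "send_rows", "payload": {"commands": [[0.9,-0.9,0,0,0,-1,-1],[0.9,-0.9,0,0,0,0,-1],[0,0,0,0,0,0,-1],[0,0,0,0,0,0,-1]]}}

```text
time: 1.32
ee_pos: [0.5571, 0.2239, 0.3122]
eef_rot: [0.656, 0.755, -0.002, -0.003]
ft_force: [0.2, 0.9, 0.1]
width: 0.0871
```

Run:
```python
from h import *
s=r.read_state();print(s['time'],s['ee_pos'],s['eef_rot'],s['joint_positions'].round(2) if hasattr(s['joint_positions'],'round') else s['joint_positions'])
import pickle
im=r.camera('wrist');cv2.imwrite('pics/w1.png',im);pickle.dump(s,open('w1.pkl','wb'))
for n in('scene','side'): cv2.imwrite(f'pics/{n}1.png',r.camera(n))
cv2.imwrite('pics/side1b.png',cv2.resize(cv2.imread('pics/side1.png')[90:270,120:350],None,fx=3,fy=3,interpolation=3))
```

```text
1.3167 [0.55709936 0.22394018 0.31215028] [ 0.65557158  0.75512594 -0.00160046 -0.00285601] [-0.71  0.25  0.32  1.39 -0.08  1.51 -0.26]
```

View pics/w1.png

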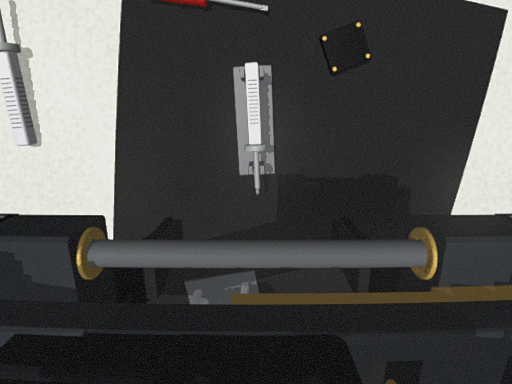

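View pics/side1b.png

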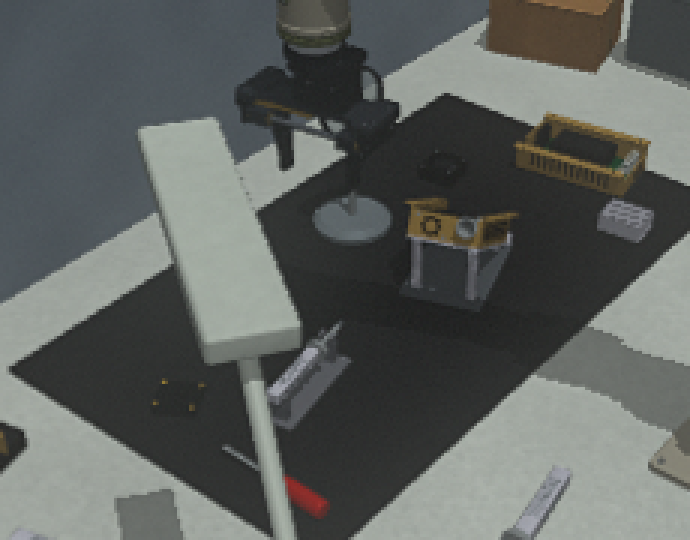

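Run:
```python
from h import *
a=cv2.imread('pics/w1.png');cv2.imwrite('pics/w1b.png',cv2.resize(a[55:205,220:290],None,fx=4,fy=4,interpolation=3))
b=cv2.imread('pics/scene1.png');cv2.imwrite('pics/sc1b.png',cv2.resize(b[215:345,170:300],None,fx=4.5,fy=4.5,interpolation=3))
```

```text
(no output)
```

View pics/w1b.png

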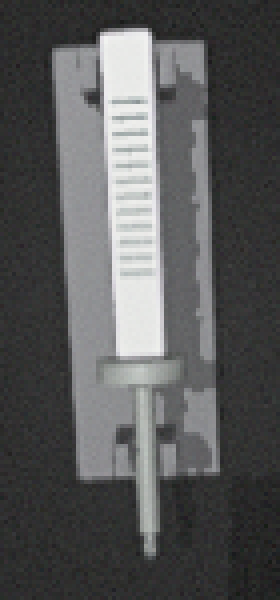

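Run:
```python
from h import *
import pickle
C=cam('wrist',pickle.load(open('w1.pkl','rb')))
f=lambda u,v:(220+u/4-.375,55+v/4-.375)
a=onz(C,f(126,31),.064);b=onz(C,f(140,357),.064);c=onz(C,f(150,555),.055)
print(a,b,c,np.linalg.norm(b-a),np.linalg.norm((c-b)[:2]))
d=(c-a)[:2];d/=np.linalg.norm(d);print(np.degrees(np.arctan2(d[1],d[0])))
print('grip',a[:2]+.05*d,b[:2]-.057*d,c[:2]-.13*d)
```

```text
[0.52902977 0.35630424 0.064     ] [0.54807587 0.25305405 0.064     ] [0.56159372 0.18198578 0.055     ] 0.10499216462384273 0.07234245776980366
-79.41869457128624
grip [0.5382113  0.30715447] [0.53760892 0.30908478] [0.53772173 0.30977517]
```

Run:
```python
from h import *
s,d=cam('scene'),cam('side')
m=tri((s,(218,228.5)),(d,(275.3,166.5)));print('mouth',m,proj(s,m),proj(d,m))
a=cv2.imread('pics/side0.png');cv2.imwrite('pics/side0b.png',cv2.resize(a[95:205,190:310],None,fx=5,fy=5,interpolation=3))
b=cv2.imread('pics/scene0.png');cv2.imwrite('pics/sc0b.png',cv2.resize(b[215:345,170:300],None,fx=4.5,fy=4.5,interpolation=3))
```

```text
mouth [ 0.48891937 -0.00344294  0.14065094] [[218.13222969 228.52158806]] [[275.40104883 166.48379458]]
```

View pics/side0b.png

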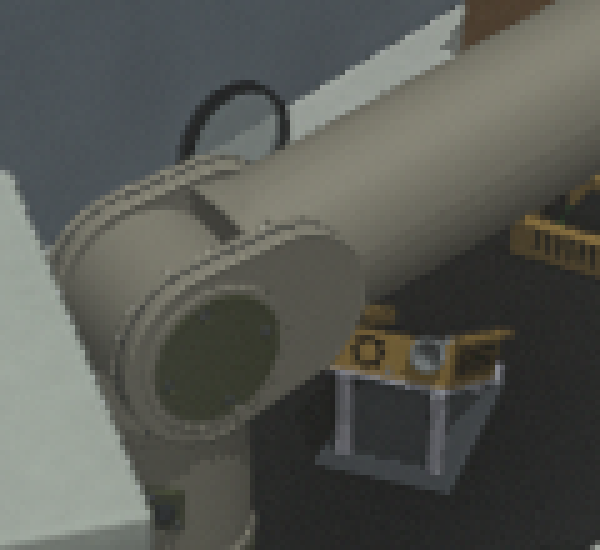

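View pics/sc1b.png

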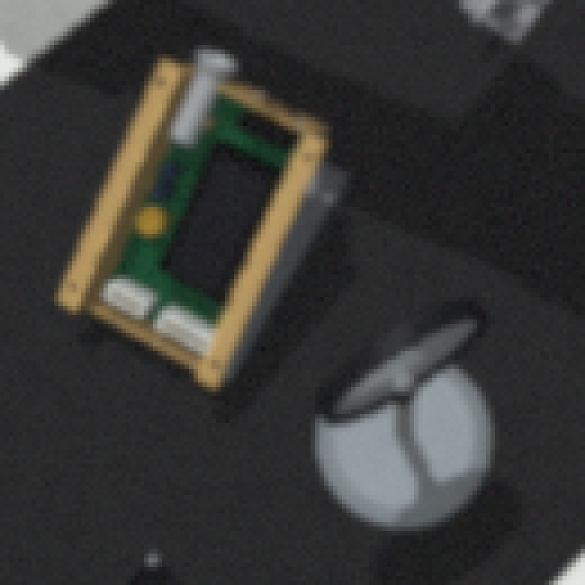

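Request:
{"api": "send_rows", "payload": {"commands": [[0,-1,0.2,0,0,0,-1],[0,-1,0.2,0,0,0,-1],[0,-1,0.2,0,0,0,-1],[0,-1,0.2,0,0,0,-1],[-0.2,-1,0.2,0,0,0,-1],[-0.2,-1,0.2,0,0,0,-1],[-0.2,-1,0,0,0,0,-1],[-0.2,-1,0,0,0,0,-1],[-0.2,-1,0,0,0,0,-1],[0,0,0,0,0,0,-1]]}}

```text
time: 2.3
ee_pos: [0.5157, -0.0359, 0.3478]
eef_rot: [0.64, 0.768, -0.001, -0.006]
ft_force: [0.1, -1.0, 0.4]
width: 0.087
```

```bash
cat > shot.py <<'E'
import sys,pickle
from h import *
n=sys.argv[1];s=r.read_state();pickle.dump(s,open(n+'.pkl','wb'));cv2.imwrite(f'pics/{n}.png',r.camera('wrist'))
print(s['time'],s['ee_pos'],np.array(s['joint_positions']).round(2))
E
python3 shot.py w2
```

```text
2.3 [ 0.51572384 -0.03591265  0.3477662 ] [-0.47  0.05  0.48  1.54 -0.03  1.57  0.19]
```

View pics/w2.png

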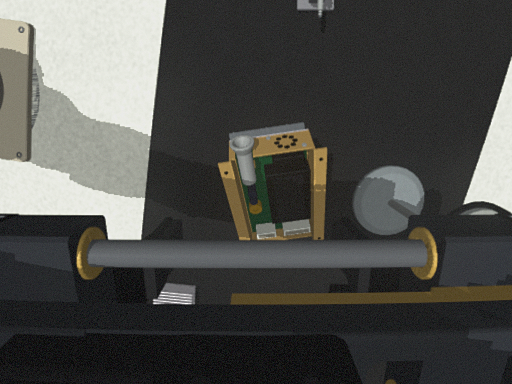

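Request:
{"api": "send_rows", "payload": {"commands": [[1,0,0.2,0,0,0,-1],[1,0,0.2,0,0,0,-1],[1,0,0.2,0,0,0,-1],[1,-0.2,0.2,0,0,0,-1],[1,-0.2,0,0,0,0,-1],[1,-0.2,0,0,0,0,-1],[0,0,0,0,0,0,-1]]}}

```text
time: 2.93
ee_pos: [0.7025, -0.0304, 0.3671]
eef_rot: [0.628, 0.778, 0.002, -0.013]
ft_force: [-1.0, 0.7, -2.3]
width: 0.0873
```

```bash
python3 shot.py w3
```

```text
2.9333 [ 0.70249361 -0.03042291  0.36706777] [-0.28  0.55  0.51  0.93 -0.28  1.74  0.33]
```

View pics/w3.png

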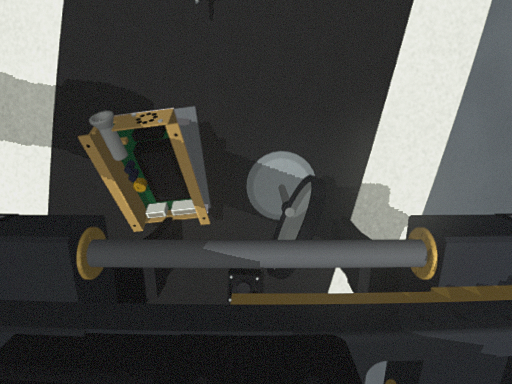

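Request:
{"api": "send_rows", "payload": {"commands": [[0,-1,0.2,0,0,0,-1],[0,-1,0.2,0,0,0,-1],[0,-1,0.2,0,0,0,-1],[0,-1,0.2,0,0,0,-1],[0,0,0,0,0,0,-1]]}}

```text
time: 3.4
ee_pos: [0.7008, -0.1385, 0.3911]
eef_rot: [0.62, 0.784, 0.004, -0.017]
ft_force: [0.2, -0.9, -0.1]
width: 0.0871
```

```bash
python3 shot.py w4
python3 - <<'E'
from h import *
a=cv2.imread('pics/w2.png');cv2.imwrite('pics/w2b.png',cv2.resize(a[115:250,210:340],None,fx=4.4,fy=4.4,interpolation=3))
a=cv2.imread('pics/w3.png');cv2.imwrite('pics/w3b.png',cv2.resize(a[100:240,70:220],None,fx=4.2,fy=4.2,interpolation=3))
E
```

```text
3.4 [ 0.70077115 -0.13851396  0.39114852] [-0.1   0.61  0.52  0.8  -0.32  1.82  0.5 ]
```

View pics/w4.png

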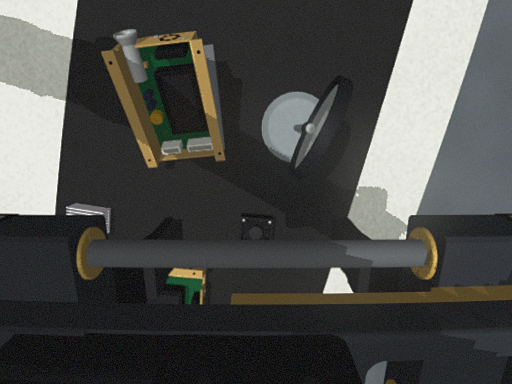

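View pics/w2b.png

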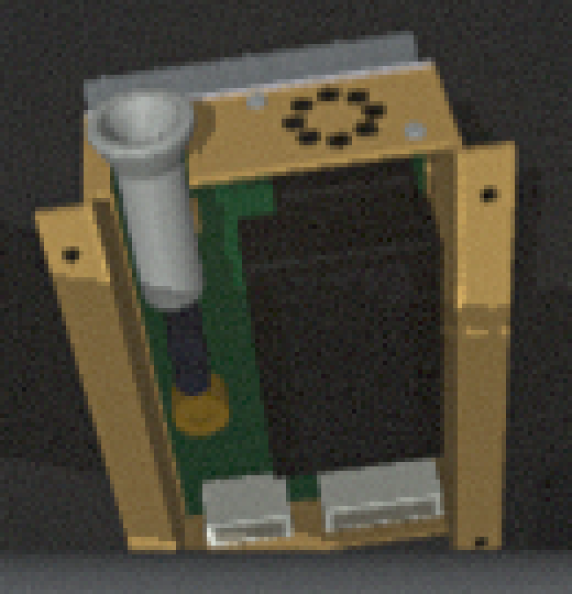

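View pics/w3b.png

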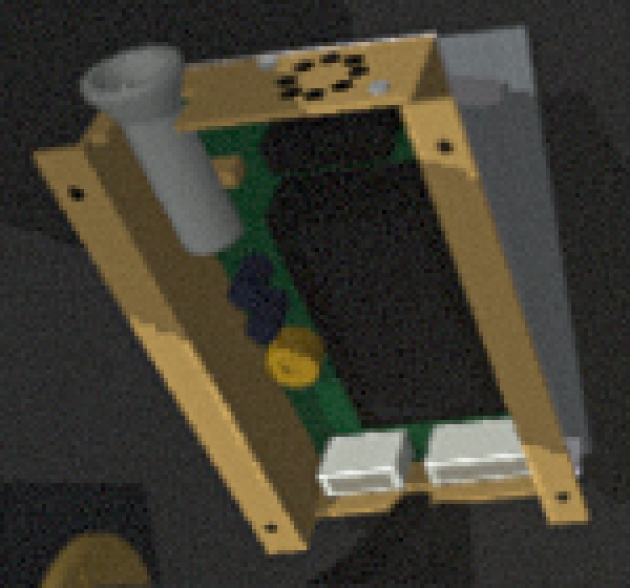

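Run:
```python
from h import *
a=cv2.imread('pics/w4.png');cv2.imwrite('pics/w4b.png',cv2.resize(a[20:175,95:235],None,fx=3.8,fy=3.8,interpolation=3))
cv2.imwrite('pics/w4c.png',cv2.resize(a[65:185,250:370],None,fx=5,fy=5,interpolation=3))
```

```text
(no output)
```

View pics/w4b.png

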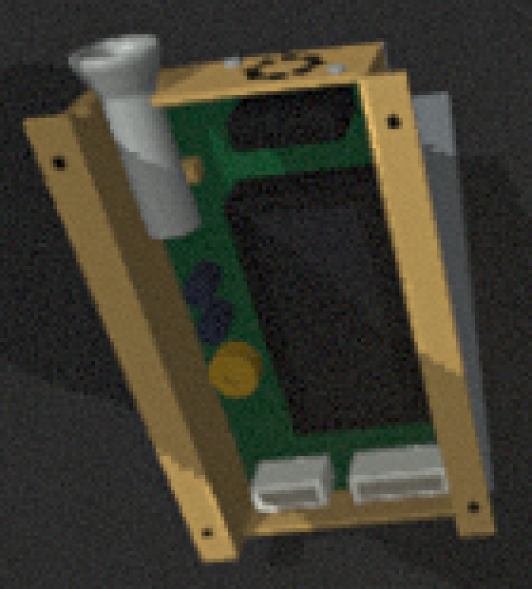

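View pics/w4c.png

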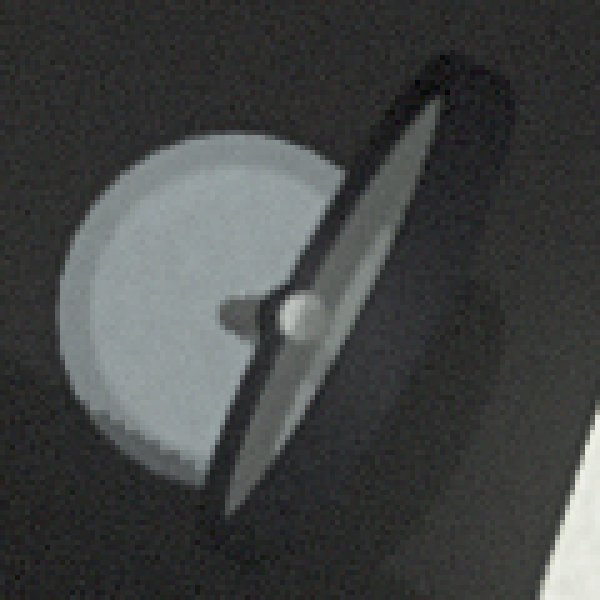

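```bash
cat > fit.py <<'E'
from h import *
import pickle
from scipy.optimize import least_squares
L=lambda n:cam('wrist',pickle.load(open(n+'.pkl','rb')))
g=lambda s,o,p:(o[0]+p[0]/s-.4,o[1]+p[1]/s-.4)
W2=(4.4,(210,115));W3=(4.2,(70,100));W4=(3.8,(95,20))
M=(.110,.034,.027);UL=(.095,.0665,.045);UR=(.095,-.0665,.045);LL=(-.095,.0665,.045);LR=(-.095,-.0665,.045)
obs=[]
for n,w,l in [('w2',W2,[(M,(145,120)),(UL,(36,212)),(UR,(517,143))]),
 ('w3',W3,[(M,(132,82)),(UL,(34,154)),(UR,(452,99)),(LL,(268,553)),(LR,(589,520))]),
 ('w4',W4,[(M,(114,56)),(UL,(24,121)),(UR,(407,73)),(LL,(201,562)),(LR,(495,533))])]:
    for X,p in l: obs.append((n,L(n),X,g(*w,p)))
S,D=cam('scene'),cam('side')
obs+= [('sc',S,M,(218,228.5)),('sd',D,M,(275.3,166.5))]
def pose(q):
    return Ro.from_euler('ZY',[q[3],-np.pi/6]).as_matrix(),np.array(q[:3])
def res(q):
    R,t=pose(q);return np.concatenate([proj(C,R@np.array(X)+t)[0]-p for n,C,X,p in obs])
if __name__=='__main__':
    s=least_squares(res,[.55,-.07,.1,1.5],loss='soft_l1');R,t=pose(s.x)
    print('yaw',np.degrees(s.x[3]),'orig',t,'mouth',R@np.array(M)+t,'axis',R[:,0])
    for o,e in zip(obs,res(s.x).reshape(-1,2)): print(o[0],o[2],e.round(1))
    C=L('w4');f=lambda u,v:g(5,(250,65),(u,v))
    a=onz(C,f(440,97),.235);b=onz(C,f(228,515),.235);print('lens ends',a,b,np.linalg.norm(a-b),(a+b)/2, 'yaw',np.degrees(np.arctan2(-(a-b)[0],(a-b)[1])))
    print('foot',onz(C,f(237,308),.02))
E
python3 fit.py
```

```text
yaw 108.7062262519074 orig [ 0.54639547 -0.06837433  0.06620214] mouth [ 0.48796887 -0.00183496  0.14458483] axis [-0.27774813  0.82027799  0.5       ]
w2 (0.11, 0.034, 0.027) [-1.2 -0.7]
w2 (0.095, 0.0665, 0.045) [-0.4  1. ]
w2 (0.095, -0.0665, 0.045) [-0.2  0.9]
w3 (0.11, 0.034, 0.027) [ 0.1 -3.1]
w3 (0.095, 0.0665, 0.045) [-0.1  0.4]
w3 (0.095, -0.0665, 0.045) [1.  0.4]
w3 (-0.095, 0.0665, 0.045) [ 0.2 -0.2]
w3 (-0.095, -0.0665, 0.045) [ 0.3 -0.2]
w4 (0.11, 0.034, 0.027) [ 0.2 -1.9]
w4 (0.095, 0.0665, 0.045) [-0.2  0.4]
w4 (0.095, -0.0665, 0.045) [0.1 0.5]
w4 (-0.095, 0.0665, 0.045) [ 0.3 -0.2]
w4 (-0.095, -0.0665, 0.045) [0.3 0. ]
sc (0.11, 0.034, 0.027) [ 0.2 -1. ]
sd (0.11, 0.034, 0.027) [ 0.1 -0.5]
lens ends [ 0.75476046 -0.01860985  0.235     ] [ 0.73453376 -0.1124688   0.235     ] 0.09601364966049554 [ 0.74464711 -0.06553932  0.235     ] yaw -12.161316090771807
foot [ 0.75013455 -0.06389333  0.02      ]
```

```bash
cat > ov.py <<'E'
from fit import *
m=[(o[1],o[3]) for o in obs if o[2]==M]
P=tri(*m);print('mouth tri',P)
for i in range(5): print(tri(*[x for j,x in enumerate(m) if j!=i]).round(4))
for C,p in m: print((proj(C,P)[0]-p).round(1))
ob2=[o for o in obs if o[2]!=M]
def r2(q):
    R,t=Ro.from_euler('ZY',[q[3],-q[4]]).as_matrix(),np.array(q[:3]);return np.concatenate([proj(C,R@np.array(X)+t)[0]-p for n,C,X,p in ob2])
s=least_squares(r2,[.55,-.07,.1,1.5,.5]);R=Ro.from_euler('ZY',[s.x[3],-s.x[4]]).as_matrix();print(np.degrees(s.x[3:]),'mouth pred',R@np.array(M)+s.x[:3],abs(s.fun).max(), R.T@(P-s.x[:3]))
yaw=np.radians(108.7);R=Ro.from_euler('ZY',[yaw,-np.pi/6]).as_matrix()
th=np.linspace(0,2*np.pi,60)
for n,w,col in [('w2',W2,0),('w3',W3,0),('w4',W4,0)]:
    im=cv2.imread(f'pics/{n}.png');k=8;C=L(n)
    c=proj(C,P)[0].astype(int);x0,y0=c[0]-35,c[1]-25;x0=max(x0,0);y0=max(y0,0)
    z=cv2.resize(im[y0:y0+60,x0:x0+70],None,fx=k,fy=k,interpolation=3)
    for rad,cc in [(.0155,(0,0,255)),(.011,(0,255,0))]:
        pts=np.array([P+R@np.array([0,rad*np.cos(a),rad*np.sin(a)]) for a in th])
        q=((proj(C,pts)-[x0,y0]+.5)*k).astype(int);cv2.polylines(z,[q],True,cc,1)
    cv2.imwrite(f'pics/ov_{n}.png',z)
z=np.hstack([cv2.imread(f'pics/ov_{n}.png')[:,:520] for n in('w2','w3','w4')]);cv2.imwrite('pics/ov.png',cv2.resize(z,(800,int(z.shape[0]*800/z.shape[1]))))
E
python3 ov.py
```

```text
mouth tri [ 0.48831416 -0.00376266  0.14193947]
[ 0.488  -0.0041  0.1418]
[ 0.4885 -0.0032  0.1414]
[ 0.4886 -0.0038  0.1415]
[ 0.4881 -0.0037  0.1422]
[ 0.4894 -0.0042  0.1456]
[-1.   0.8]
[ 1.2 -1.5]
[1.1 0.3]
[-0.1 -0.2]
[ 0.3 -0.3]
[108.70603901  29.54047318] mouth pred [ 0.48773017 -0.00119829  0.14412559] 0.9925648882003486 [0.10664605 0.03426929 0.02638795]
```

View pics/ov.png

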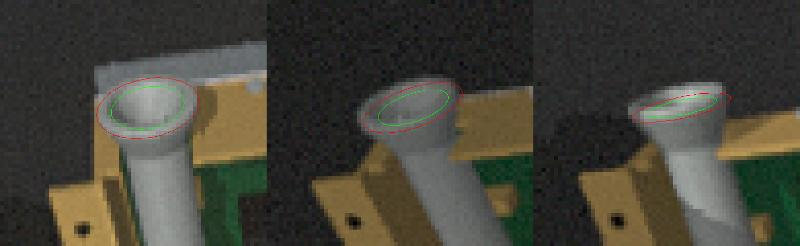

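```bash
sed -i 's/^yaw=/P=np.array([.4873,-.0018,.144]);yaw=/' ov.py; python3 ov.py|tail -1
```

```text
[108.70603901  29.54047318] mouth pred [ 0.48773017 -0.00119829  0.14412559] 0.9925648882003486 [0.10664605 0.03426929 0.02638795]
```

View pics/ov.png

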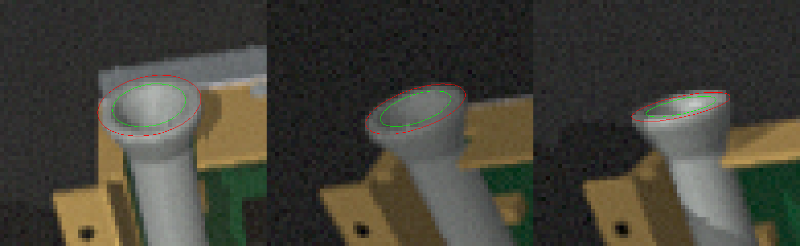

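```bash
cat > ovl.py <<'E'
from fit import *
import sys
c=np.array([float(x) for x in sys.argv[1:4]]);yaw=np.radians(float(sys.argv[4]))
R=Ro.from_euler('Z',yaw).as_matrix();th=np.linspace(0,2*np.pi,80)
out=[]
for n,C,im,(x0,y0,w,h) in [('w4',L('w4'),cv2.imread('pics/w4.png'),(250,60,130,125)),('sc',cam('scene'),cv2.imread('pics/scene1.png'),(228,265,65,62.5))]:
    k=400/w;z=cv2.resize(im[int(y0):int(y0+h),int(x0):int(x0+w)],(400,385),interpolation=3)
    for xx,rad,cc in [(-.007,.058,(0,0,255)),(.007,.058,(0,255,255)),(0,.048,(0,255,0))]:
        pts=np.array([c+R@np.array([xx,rad*np.cos(a),rad*np.sin(a)]) for a in th])
        cv2.polylines(z,[((proj(C,pts)-[x0,y0]+.5)*k).astype(int)],True,cc,1)
    out.append(z)
z=np.hstack(out);z=cv2.convertScaleAbs(z,alpha=2);cv2.imwrite('pics/'+sys.argv[5],z)
E
python3 ovl.py .745 -.065 .235 -12 l1.png
```

```text
(no output)
```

View pics/l1.png

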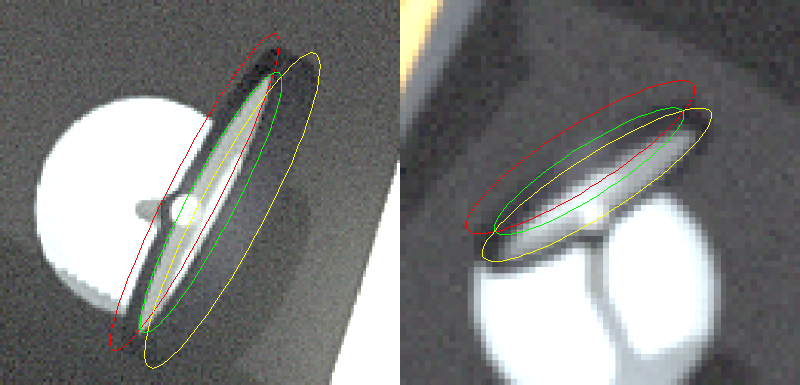

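```bash
python3 ovl.py .747 -.063 .225 -13 l2.png;python3 ovl.py .750 -.064 .225 -15 l3.png
```

```text
(no output)
```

View pics/l2.png

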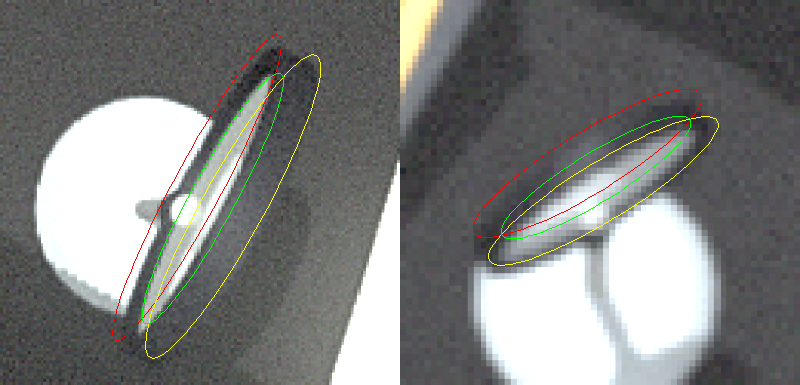

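View pics/l3.png

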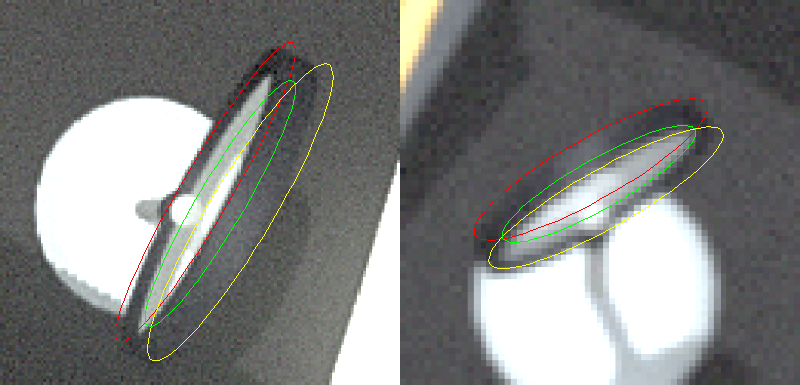

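Request:
{"api": "send_rows", "payload": {"commands": [[-0.8,0,0.1,0,-1,0,-1],[-0.8,0,0.1,0,-1,0,-1],[-0.8,0,0.1,0,-1,0,-1],[-0.8,0,0.1,0,-1,0,-1],[-0.8,0,0.1,0,-1,0,-1],[-0.8,0,0,0,-1,0,-1],[-0.8,0,0,0,-1,0,-1],[0,0,0,0,0,0,-1]]}}

```text
time: 4.12
ee_pos: [0.548, -0.1122, 0.3903]
eef_rot: [0.582, 0.768, 0.179, 0.196]
ft_force: [-0.2, -0.8, -0.4]
width: 0.0869
```

```bash
python3 shot.py w5
```

```text
4.1167 [ 0.54800394 -0.1121582   0.390303  ] [-0.35 -0.3   0.44  1.83  0.03  1.06  0.38]
```

View pics/w5.png

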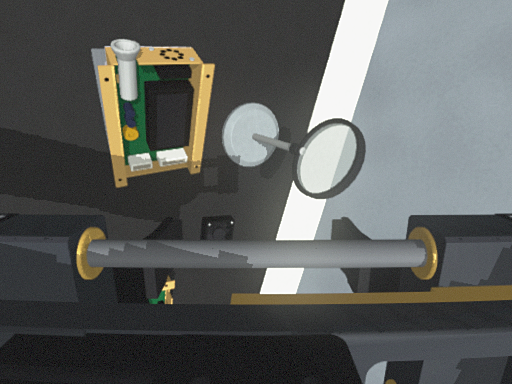

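```bash
cat > ovl2.py <<'E'
from fit import *
from scipy.spatial import cKDTree
im=cv2.imread('pics/w5.png');C=L('w5')
x0,y0=280,108
g=cv2.cvtColor(im,cv2.COLOR_BGR2GRAY)[y0:y0+100,x0:x0+95]
# rim dark pixels
m=(g<75).astype(np.uint8);n,lab,st,ce=cv2.connectedComponentsWithStats(m);print(st[:6])
cs,_=cv2.findContours(m,cv2.RETR_EXTERNAL,cv2.CHAIN_APPROX_NONE)
z=cv2.resize(im[y0:y0+100,x0:x0+95],None,fx=6,fy=6,interpolation=3);cv2.imwrite('pics/w5b.png',z)
E
python3 ovl2.py
```

```text
[[   0    0   95  100 8578]
 [   0    0   23   35  351]
 [  24    0    1    1    1]
 [  31    0    2    4    5]
 [  18    5    1    2    2]
 [  22    7    1    1    1]]
```

View pics/w5b.png

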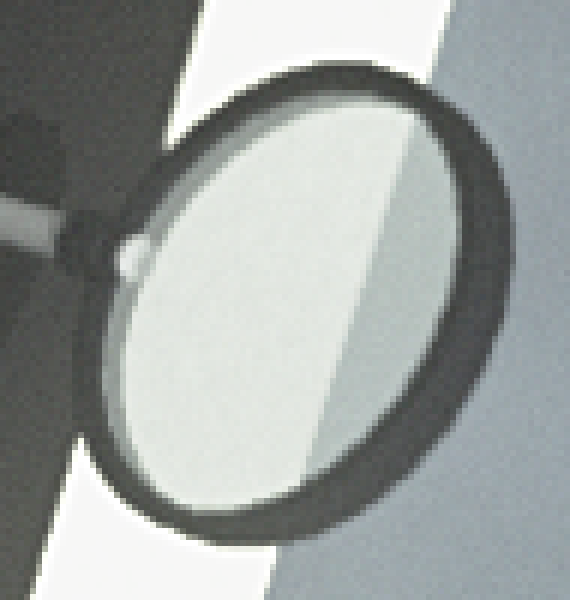

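```bash
cat >> ovl2.py <<'E'
p5=np.array([(78,360),(84,430),(130,500),(200,540),(250,546),(320,530),(400,478),(470,400),(515,260),(513,200),(490,140),(430,82),(350,60),(290,72),(230,100),(175,145)])/6-.4+[x0,y0]
p4=np.array([(345,170),(318,222),(210,470),(450,55)])/5-.4+[250,65]
th=np.linspace(0,2*np.pi,180)
def hull(C,q):
    R=Ro.from_euler('Z',q[3]).as_matrix()
    pts=np.array([q[:3]+R@np.array([xx,.058*np.cos(a),.058*np.sin(a)]) for xx in(-.007,.007) for a in th])
    return cv2.convexHull((proj(C,pts)).astype(np.float32))
C4=L('w4')
def res(q,p5=p5):
    h=hull(C,q);o=[cv2.pointPolygonTest(h,tuple(map(float,p)),True) for p in p5]
    if USE4: h=hull(C4,q);o+=[cv2.pointPolygonTest(h,tuple(map(float,p)),True) for p in p4]
    return np.array(o)
for USE4 in (0,1):
    s=least_squares(res,[.747,-.064,.225,-.2],diff_step=1e-4,x_scale=[.01,.01,.01,.1]);print(s.x.round(4),np.degrees(s.x[3]),s.fun.round(1))
M5=(125.,45.)
h=hull(C,s.x)[:,0]
cv2.polylines(z,[((h-[x0,y0]+.5)*6).astype(int)],True,(0,0,255),1);cv2.imwrite('pics/w5c.png',z)
print(proj(C,[.4873,-.002,.144]),proj(C,[.75,-.064,.02]))
E
python3 ovl2.py
```

```text
[[   0    0   95  100 8578]
 [   0    0   23   35  351]
 [  24    0    1    1    1]
 [  31    0    2    4    5]
 [  18    5    1    2    2]
 [  22    7    1    1    1]]
[ 0.7558 -0.066   0.219  -0.2192] -12.56112113438564 [ 0.5  0.2  0.  -0.7 -0.3  0.   0.5  0.   0.5  0.2 -0.2 -0.7 -0.   0.3
  0.1  0. ]
[ 0.7504 -0.0659  0.2235 -0.2131] -12.209017709113331 [ 1.3  1.   0.9  0.   0.3  0.5  0.8  0.2  0.6  0.4  0.2 -0.2  0.7  1.2
  1.   0.9 -1.6 -1.   0.2  0.7]
[[124.17004554  44.52304309]] [[253.16322714 134.41495482]]
```

View pics/w5c.png

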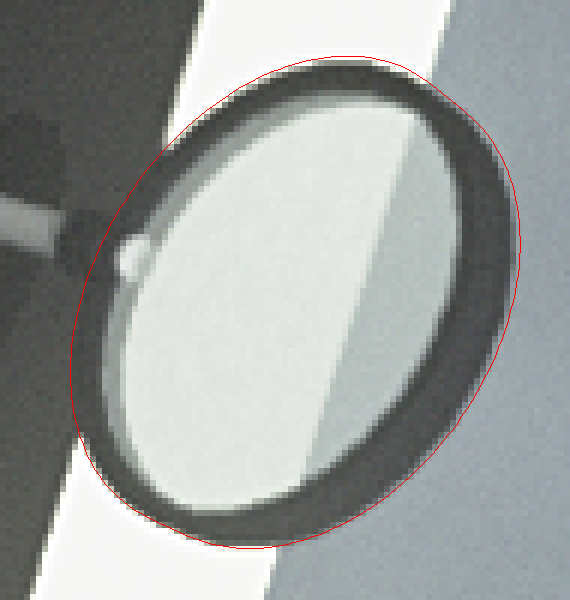

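```bash
cat > go.py <<'E'
# usage: go.py x y z headingdeg pitchdown  -> delta to TCP for grip point at xyz, gauge heading yaw & pitch down
import sys
from h import *
def tool(yaw,pit):
    # gauge axes: x heading, z up ; tool z = -gauge z, tool x = -gauge x(camera at rear), tool y = gauge y? 
    G=Ro.from_euler('ZY',[np.radians(yaw),np.radians(pit)]).as_matrix()
    return np.column_stack([-G[:,0],G[:,1],-G[:,2]]),G
def delta(p,yaw,pit,off=np.zeros(3)):
    s=r.read_state();T,G=tool(yaw,pit);Rm=Ro.from_quat(s['eef_rot'])
    tcp=np.array(p)-T@np.array([0,0,-r.hold_point_z])
    d=tcp-s['ee_pos'];rv=(Ro.from_matrix(T)*Rm.inv()).as_rotvec()
    return s,tcp,d,rv
if __name__=='__main__':
    a=list(map(float,sys.argv[1:6]));s,tcp,d,rv=delta(a[:3],a[3],a[4])
    print('t',s['time'],'tcp',np.round(s['ee_pos'],4),'target',tcp.round(4),'d mm',(d*1e3).round(1),'units',(d/.03).round(2),'rot deg',np.degrees(rv).round(2),'units',(np.degrees(rv)/5).round(2),'F',np.round(s['ft_force'],1),'w',round(s['width'],4))
E
python3 go.py .538 .309 .13 -79.5 0
```

```text
t 4.1667 tcp [ 0.5507 -0.1113  0.392 ] target [0.538  0.309  0.1113] d mm [ -12.7  420.3 -280.7] units [-0.42 14.01 -9.36] rot deg [-1.33 30.73 -5.14] units [-0.27  6.15 -1.03] F [0.2 0.1 0. ] w 0.0871
```

Request:
{"api": "send_rows", "payload": {"commands": [[0,1,0,0,0.6,-0.1,-1],[0,1,0,0,0.6,-0.1,-1],[0,1,0,0,0.6,-0.1,-1],[0,1,0,0,0.6,-0.1,-1],[0,1,-0.3,0,0.6,-0.1,-1],[0,1,-0.5,0,0.6,-0.1,-1],[0,1,-0.8,0,0.6,-0.1,-1],[0,1,-0.8,0,0.6,-0.1,-1],[0,1,-0.8,0,0.6,-0.1,-1],[0,1,-0.8,0,0.6,-0.1,-1]]}}

```text
time: 5.0
ee_pos: [0.5473, 0.2162, 0.2802]
eef_rot: [0.637, 0.771, 0.016, -0.007]
ft_force: [0.6, -0.1, 0.6]
width: 0.0871
```

```bash
python3 go.py .538 .309 .13 -79.5 0
```

```text
t 5.0 tcp [0.5473 0.2162 0.2802] target [0.538  0.309  0.1113] d mm [  -9.3   92.8 -168.9] units [-0.31  3.09 -5.63] rot deg [-1.97  0.58 -0.32] units [-0.39  0.12 -0.06] F [ 0.6 -0.1  0.6] w 0.0871
```

Request:
{"api": "send_rows", "payload": {"commands": [[-0.1,1,-0.9,-0.1,0,0,-1],[-0.1,1,-0.9,-0.1,0,0,-1],[-0.1,0.8,-0.9,-0.1,0,0,-1],[0,0.3,-0.8,0,0,0,-1],[0,0,-0.5,0,0,0,-1],[0,0,-0.3,0,0,0,-1],[0,0,0,0,0,0,-1],[0,0,0,0,0,0,-1]]}}

```text
time: 5.67
ee_pos: [0.5262, 0.3347, 0.1367]
eef_rot: [0.626, 0.78, -0.002, -0.007]
ft_force: [0.1, -0.4, 0.4]
width: 0.0867
```

```bash
python3 go.py .538 .309 .055 -79.5 0; python3 shot.py w6
```

```text
t 5.6667 tcp [0.5262 0.3347 0.1367] target [0.538  0.309  0.0363] d mm [  11.8  -25.7 -100.4] units [ 0.39 -0.86 -3.35] rot deg [-0.33 -0.73 -2.04] units [-0.07 -0.15 -0.41] F [ 0.1 -0.4  0.4] w 0.0867
5.6667 [0.52623437 0.33467064 0.13666696] [-0.68  0.39  0.06  1.57 -0.04  1.19 -0.39]
```

View pics/w6.png

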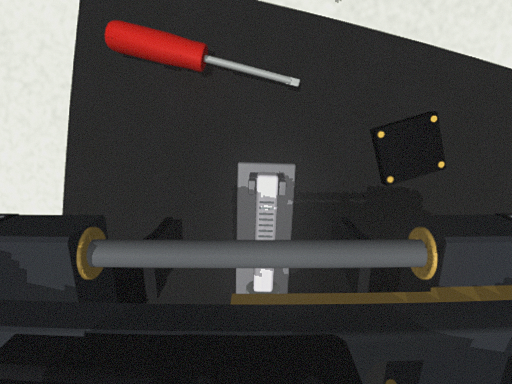

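Run:
```python
from h import *
import pickle
C=cam('wrist',pickle.load(open('w6.pkl','rb')))
a=onz(C,(265.8,173.5),.064);b=onz(C,(263.2,291),.064);print(a,b)
d=np.array([np.cos(np.radians(-79.5)),np.sin(np.radians(-79.5))]);print(a[:2]+.05*d,np.degrees(np.arctan2(*(b-a)[:2][::-1])))
```

```text
[0.52699774 0.35798704 0.064     ] [0.5486131  0.25394581 0.064     ]
[0.53610952 0.3088243 ] -78.26333019700603
```

Request:
{"api": "send_rows", "payload": {"commands": [[0.2,-0.4,-0.5,0,0,-0.3,-1],[0.2,-0.4,-0.8,0,-0.1,-0.2,-1],[0,-0.1,-0.8,0,0,0,-1],[0,0,-0.6,0,0,0,-1],[0,0,0,0,0,0,-1],[0,0,0,0,0,0,-1]]}}

```text
time: 6.22
ee_pos: [0.5455, 0.3074, 0.0647]
eef_rot: [0.645, 0.764, 0.009, -0.001]
ft_force: [-0.7, 0.8, 0.4]
width: 0.087
```

```bash
python3 go.py .537 .309 .055 -79.3 0
```

```text
t 6.2167 tcp [0.5455 0.3074 0.0647] target [0.537  0.309  0.0363] d mm [ -8.5   1.6 -28.4] units [-0.28  0.05 -0.95] rot deg [-0.88  0.64  1.02] units [-0.18  0.13  0.2 ] F [-0.7  0.8  0.4] w 0.087
```

Request:
{"api": "send_rows", "payload": {"commands": [[-0.2,0,-0.4,-0.2,0.1,0.2,-1],[0,0,-0.4,0,0,0,-1],[0,0,0,0,0,0,-1],[0,0,0,0,0,0,-1]]}}

```text
time: 6.55
ee_pos: [0.5415, 0.3093, 0.044]
eef_rot: [0.637, 0.77, 0.003, 0.003]
ft_force: [-0.2, 0.1, 0.1]
width: 0.0872
```

```bash
python3 go.py .537 .309 .055 -79.3 0
```

```text
t 6.55 tcp [0.5415 0.3093 0.044 ] target [0.537  0.309  0.0363] d mm [-4.5 -0.3 -7.7] units [-0.15 -0.01 -0.26] rot deg [-0.02  0.43 -0.09] units [-0.    0.09 -0.02] F [-0.2  0.1  0.1] w 0.0872
```

Request:
{"api": "send_rows", "payload": {"commands": [[-0.17,0,-0.3,0,0.1,0,-1],[0,0,0,0,0,0,-1],[0,0,0,0,0,0,-1]]}}

```text
time: 6.8
ee_pos: [0.5362, 0.3101, 0.035]
eef_rot: [0.637, 0.771, 0.0, -0.001]
ft_force: [-0.3, 0.4, 0.6]
width: 0.087
```

```bash
python3 go.py .537 .309 .055 -79.3 0; python3 shot.py w7; python3 -c "
import cv2
cv2.imwrite('pics/side7.png',cv2.resize(__import__('bench').r.camera('side')[150:270,120:280],None,fx=4.5,fy=4.5,interpolation=3))"
```

```text
t 6.8 tcp [0.5362 0.3101 0.035 ] target [0.537  0.309  0.0363] d mm [ 0.8 -1.1  1.3] units [ 0.03 -0.04  0.04] rot deg [-0.08 -0.06 -0.13] units [-0.02 -0.01 -0.03] F [-0.3  0.4  0.6] w 0.087
6.8 [0.53615103 0.3101176  0.03504937] [-0.65  0.48  0.07  1.67 -0.04  0.99 -0.38]
```

View pics/w7.png

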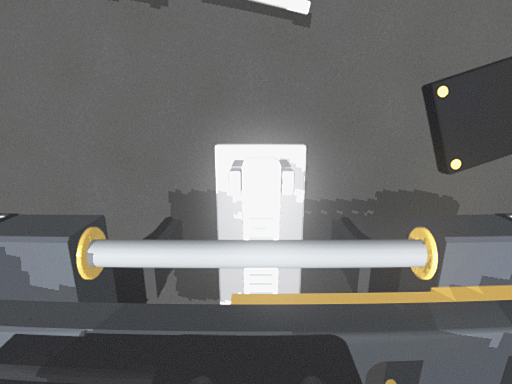

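View pics/side7.png

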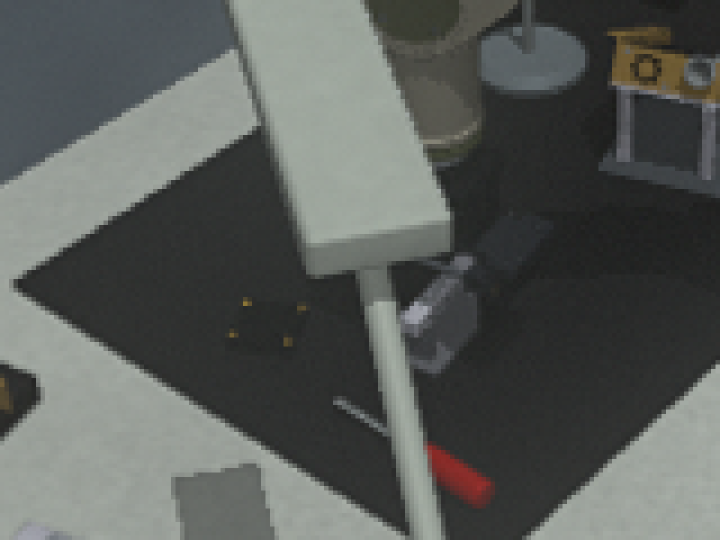

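Request:
{"api": "send_rows", "payload": {"commands": [[0,0,0,0,0,0,1],[0,0,0,0,0,0,1],[0,0,0,0,0,0,1],[0,0,0,0,0,0,1],[0,0,0,0,0,0,1],[0,0,0,0,0,0,1],[0,0,0,0,0,0,1],[0,0,0,0,0,0,1]], "grip_force": 40}}

```text
time: 7.57
ee_pos: [0.5368, 0.31, 0.036]
eef_rot: [0.637, 0.77, 0.001, -0.001]
ft_force: [-0.5, 0.5, -0.1]
width: 0.0415
```

Request:
{"api": "send_rows", "payload": {"commands": [[0,0,0,0,0,0,1],[0,0,0,0,0,0,1],[0,0,0,0,0,0,1],[0,0,0,0,0,0,1],[0,0,0,0,0,0,1],[0,0,0,0,0,0,1]]}}

```text
time: 8.07
ee_pos: [0.5376, 0.31, 0.0361]
eef_rot: [0.638, 0.77, 0.001, -0.0]
ft_force: [-0.1, -0.2, -0.4]
width: 0.0175
```

Request:
{"api": "send_rows", "payload": {"commands": [[0,0,0.3,0,0,0,1],[0,0,0.6,0,0,0,1],[0,0,0.9,0,0,0,1],[0,0,0.9,0,0,0,1],[0,0,0.9,0,0,0,1],[0,0,0.9,0,0,0,1],[0,0,0.9,0,0,0,1],[0,0,0,0,0,0,1]]}}

```text
time: 8.73
ee_pos: [0.5338, 0.3074, 0.2021]
eef_rot: [0.638, 0.77, -0.003, -0.001]
ft_force: [0.7, 0.7, -1.4]
width: 0.0175
```

```bash
python3 - <<'E'
from h import *
M=np.array([.4873,-.002,.144]);
y=np.radians(108.7);ax=np.array([np.cos(y)*np.cos(np.pi/6),np.sin(y)*np.cos(np.pi/6),.5])
for d in (.06,.075,.14,.17): print(d,'collar at',d-.065,'grip',(M+ax*d).round(4))
E
python3 go.py .451 .113 .214 -71.3 30
python3 -c "
from h import *
cv2.imwrite('pics/scene8.png',r.camera('scene'))
cv2.imwrite('pics/sc8b.png',cv2.resize(cv2.imread('pics/scene8.png')[150:280,200:340],None,fx=4.5,fy=4.5,interpolation=3))"
```

```text
0.06 collar at -0.0050000000000000044 grip [0.4706 0.0472 0.174 ]
0.075 collar at 0.009999999999999995 grip [0.4665 0.0595 0.1815]
0.14 collar at 0.07500000000000001 grip [0.4484 0.1128 0.214 ]
0.17 collar at 0.10500000000000001 grip [0.4401 0.1375 0.229 ]
t 8.7333 tcp [0.5338 0.3074 0.2021] target [0.448  0.1219 0.1978] d mm [ -85.8 -185.6   -4.3] units [-2.86 -6.19 -0.14] rot deg [29.2   7.33  7.66] units [5.84 1.47 1.53] F [ 0.7  0.7 -1.4] w 0.0175
```

View pics/sc8b.png

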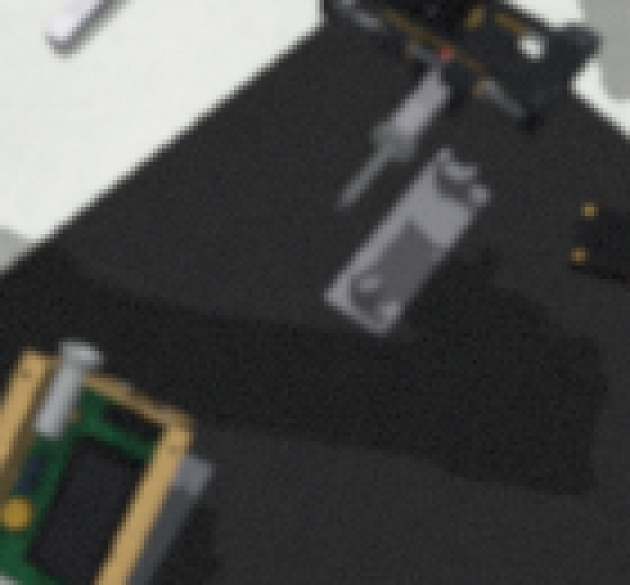

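Request:
{"api": "send_rows", "payload": {"commands": [[-0.4,-0.6,0.3,0.9,0.2,0.2,1],[-0.4,-0.7,0.3,0.9,0.2,0.2,1],[-0.4,-0.7,0.2,0.9,0.2,0.2,1],[-0.4,-0.7,0,0.9,0.2,0.2,1],[-0.4,-0.7,0,0.9,0.2,0.2,1],[-0.4,-0.7,0,0.9,0.2,0.2,1],[-0.4,-0.6,0,0.5,0.2,0.2,1],[0,0,0,0,0,0,1]]}}

```text
time: 9.45
ee_pos: [0.4387, 0.1648, 0.216]
eef_rot: [0.561, 0.781, 0.161, -0.22]
ft_force: [0.3, -0.1, -1.5]
width: 0.0177
```

```bash
python3 go.py .4401 .1375 .229 -71.3 30
```

```text
t 9.45 tcp [0.4387 0.1648 0.216 ] target [0.4371 0.1464 0.2128] d mm [ -1.6 -18.4  -3.2] units [-0.05 -0.61 -0.11] rot deg [-1.65 -0.31  0.16] units [-0.33 -0.06  0.03] F [ 0.3 -0.1 -1.5] w 0.0177
```

Request:
{"api": "send_rows", "payload": {"commands": [[-0.05,-0.5,-0.1,-0.3,0,0,1],[0,0,0,0,0,0,1],[0,0,0,0,0,0,1]]}}

```text
time: 9.7
ee_pos: [0.4355, 0.1471, 0.2096]
eef_rot: [0.567, 0.781, 0.149, -0.214]
ft_force: [-0.4, 0.9, -0.4]
width: 0.0177
```

```bash
python3 go.py .4401 .1375 .229 -71.3 30
cat > views.py <<'E'
import sys
from h import *
n=sys.argv[1];a=r.camera('scene');b=r.camera('side');cv2.imwrite(f'pics/{n}sc.png',a);cv2.imwrite(f'pics/{n}sd.png',b)
M=np.array([.4873,-.002,.144])
p=proj(cam('scene'),M)[0].astype(int);q=proj(cam('side'),M)[0].astype(int)
k=8
A=cv2.resize(a[p[1]-35:p[1]+25,p[0]-15:p[0]+35],None,fx=k,fy=k,interpolation=3);B=cv2.resize(b[q[1]-30:q[1]+30,q[0]-25:q[0]+25],None,fx=k,fy=k,interpolation=3)
cv2.imwrite(f'pics/{n}.png',np.hstack([A,B]));print(p,q)
E
python3 views.py v1
```

```text
t 9.7 tcp [0.4355 0.1471 0.2096] target [0.4371 0.1464 0.2128] d mm [ 1.6 -0.8  3.2] units [ 0.05 -0.03  0.11] rot deg [-0.01 -0.66  0.49] units [-0.   -0.13  0.1 ] F [-0.4  0.9 -0.4] w 0.0177
[218 227] [275 166]
```

View pics/v1.png

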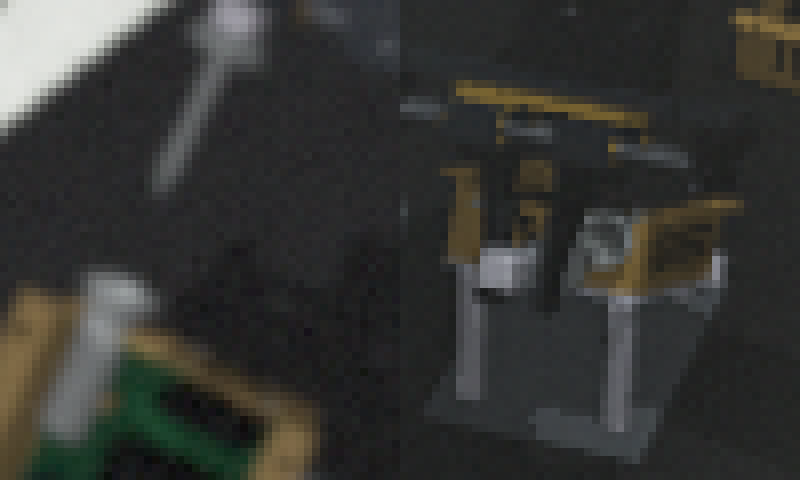

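View pics/v1sd.png

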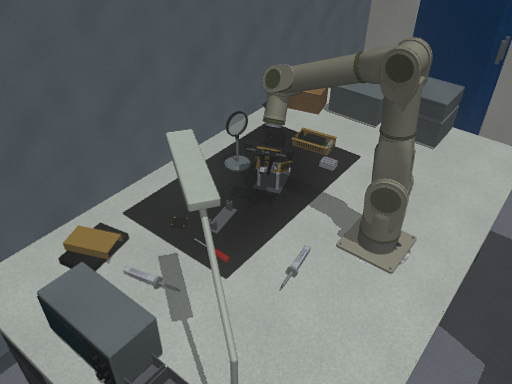

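```bash
cat > tip.py <<'E'
from h import *
s=r.read_state();T=Ro.from_quat(s['eef_rot']).as_matrix()
g=s['ee_pos']+T@[-.0008,0,-r.hold_point_z];h=-T[:,0]
M=np.array([.4873,-.002,.144]);y=np.radians(108.7);ax=np.array([np.cos(y)*np.cos(np.pi/6),np.sin(y)*np.cos(np.pi/6),.5])
e=np.array([-np.sin(y),np.cos(y),0]);n=np.cross(ax,e)
tip=g+.13*h;v=tip-M
print('t',s['time'],'tip',tip.round(4),'px',proj(cam('scene'),tip)[0].round(1),proj(cam('side'),tip)[0].round(1))
print('tip rel mouth mm: along %.1f side %.1f up %.1f'%tuple(1e3*v@np.c_[ax,e,n]),'grip along %.1f side %.1f up %.1f'%tuple(1e3*(g-M)@np.c_[ax,e,n]),'F along axis %.1f'%(np.array(s['ft_force'])@ax),'F',np.round(s['ft_force'],1), 'axes ax,e,n',ax.round(3),e.round(3),n.round(3))
E
python3 tip.py
```

```text
t 9.8 tip [0.4735 0.0311 0.1602] px [222.7 216. ] [273.7 167.6]
tip rel mouth mm: along 39.0 side 2.5 up -3.9 grip along 169.0 side 1.0 up -3.4 F along axis -0.6 F [ 0.4  0.5 -2. ] axes ax,e,n [-0.278  0.82   0.5  ] [-0.947 -0.321  0.   ] [ 0.16  -0.474  0.866]
```

Request:
{"api": "send_rows", "payload": {"commands": [[0.09,-0.04,0.12,0,-0.13,0.1,1],[0.14,-0.41,-0.25,0,0,0,1],[0.14,-0.41,-0.25,0,0,0,1],[0,0,0,0,0,0,1]]}}

```text
time: 10.13
ee_pos: [0.4474, 0.1249, 0.1991]
eef_rot: [0.558, 0.788, 0.151, -0.21]
ft_force: [0.0, -0.3, -1.9]
width: 0.0176
```

```bash
python3 tip.py;python3 go.py .449 .1118 .213 -71.3 30; python3 views.py v2
```

```text
t 10.1333 tip [0.4881 0.0092 0.1499] px [220.7 224.7] [273.9 166. ]
tip rel mouth mm: along 11.9 side -4.3 up -0.1 grip along 141.9 side -2.9 up -0.1 F along axis -1.2 F [ 0.  -0.3 -1.9] axes ax,e,n [-0.278  0.82   0.5  ] [-0.947 -0.321  0.   ] [ 0.16  -0.474  0.866]
t 10.1333 tcp [0.4474 0.1249 0.1991] target [0.446  0.1207 0.1968] d mm [-1.4 -4.2 -2.3] units [-0.05 -0.14 -0.08] rot deg [-0.07  0.24 -0.59] units [-0.01  0.05 -0.12] F [ 0.  -0.3 -1.9] w 0.0176
[218 227] [275 166]
```

View pics/v2.png

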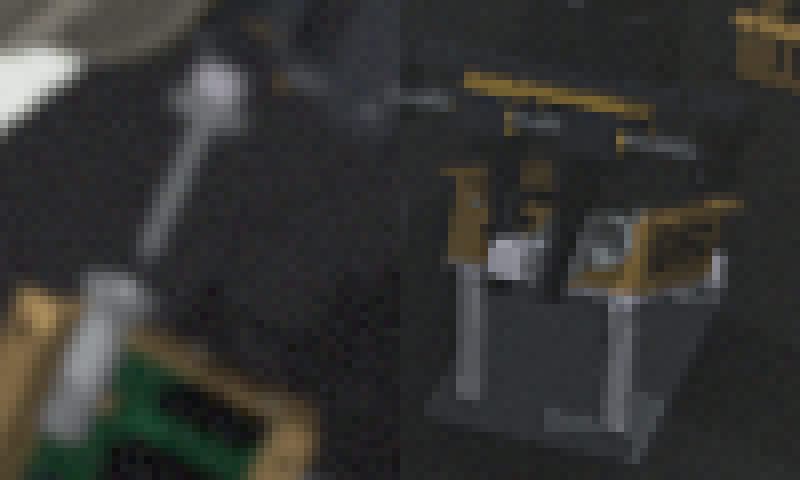

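Request:
{"api": "send_rows", "payload": {"commands": [[-0.16,-0.05,0,0,0.05,-0.12,1],[0,0,0,0,0,0,1],[0,0,0,0,0,0,1]]}}

```text
time: 10.48
ee_pos: [0.4414, 0.1276, 0.2013]
eef_rot: [0.561, 0.786, 0.152, -0.211]
ft_force: [0.8, 0.0, -2.2]
width: 0.0175
```

```bash
python3 tip.py;python3 go.py .449 .1118 .213 -71.3 30; python3 views.py v3
```

```text
t 10.4833 tip [0.4811 0.0118 0.1517] px [219.9 222.5] [274.9 166.6]
tip rel mouth mm: along 16.9 side 1.4 up -0.8 grip along 146.9 side 1.9 up -0.4 F along axis -1.3 F [ 0.8  0.  -2.2] axes ax,e,n [-0.278  0.82   0.5  ] [-0.947 -0.321  0.   ] [ 0.16  -0.474  0.866]
t 10.4833 tcp [0.4414 0.1276 0.2013] target [0.446  0.1207 0.1968] d mm [ 4.6 -7.  -4.5] units [ 0.15 -0.23 -0.15] rot deg [-0.19  0.03 -0.19] units [-0.04  0.01 -0.04] F [ 0.8  0.  -2.2] w 0.0175
[218 227] [275 166]
```

View pics/v3.png

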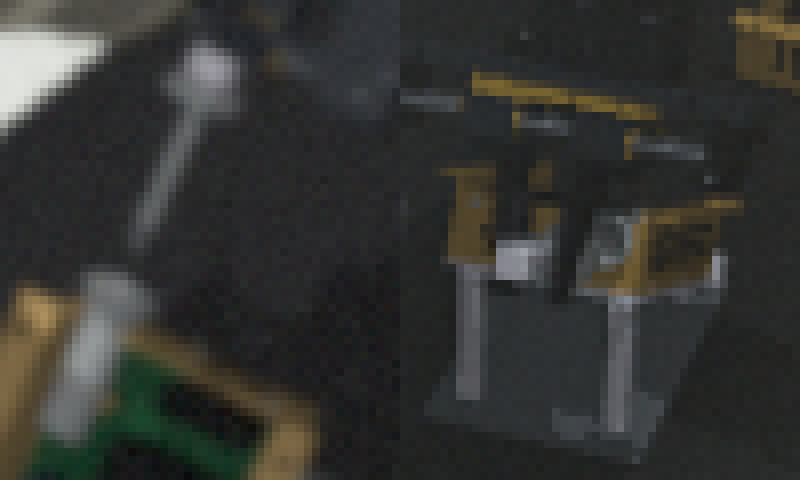

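Request:
{"api": "send_rows", "payload": {"commands": [[0.15,-0.28,-0.16,0,0,0,1],[0.1,-0.28,-0.17,0,0,0,1],[0,0,0,0,0,0,1]]}}

```text
time: 10.83
ee_pos: [0.4498, 0.1095, 0.1909]
eef_rot: [0.561, 0.786, 0.152, -0.211]
ft_force: [0.7, 0.0, -2.8]
width: 0.0172
```

```bash
python3 tip.py;python3 go.py .4561 .0908 .2002 -71.3 30
```

```text
t 10.8333 tip [ 0.4897 -0.0063  0.1414] px [217.6 229.2] [275.7 166. ]
tip rel mouth mm: along -5.5 side -0.9 up 0.2 grip along 124.5 side -0.2 up 0.5 F along axis -1.6 F [ 0.7  0.  -2.8] axes ax,e,n [-0.278  0.82   0.5  ] [-0.947 -0.321  0.   ] [ 0.16  -0.474  0.866]
t 10.8333 tcp [0.4498 0.1095 0.1909] target [0.4531 0.0997 0.184 ] d mm [ 3.4 -9.8 -6.9] units [ 0.11 -0.33 -0.23] rot deg [-0.19  0.13 -0.27] units [-0.04  0.03 -0.05] F [ 0.7  0.  -2.8] w 0.0172
```

Tip inside the flare, well centred. Advancing in small steps.

Request:
{"api": "send_rows", "payload": {"commands": [[0.08,-0.27,-0.17,0,0,0,1],[0.09,-0.27,-0.17,0,0,0,1],[0,0,0,0,0,0,1]]}}

```text
time: 11.08
ee_pos: [0.4557, 0.0908, 0.1792]
eef_rot: [0.561, 0.786, 0.152, -0.211]
ft_force: [1.3, -1.3, -1.5]
width: 0.0173
```

```bash
python3 tip.py
```

```text
t 11.0833 tip [ 0.4955 -0.0251  0.1297] px [214.6 235.5] [277.  165.8]
tip rel mouth mm: along -28.4 side -0.4 up -0.1 grip along 101.6 side 0.2 up 0.2 F along axis -2.2 F [ 1.3 -1.3 -1.5] axes ax,e,n [-0.278  0.82   0.5  ] [-0.947 -0.321  0.   ] [ 0.16  -0.474  0.866]
```

Request:
{"api": "send_rows", "payload": {"commands": [[0.09,-0.27,-0.17,0,0,0,1],[0.09,-0.27,-0.17,0,0,0,1],[0,0,0,0,0,0,1]]}}

```text
time: 11.33
ee_pos: [0.4622, 0.0724, 0.1678]
eef_rot: [0.561, 0.786, 0.152, -0.21]
ft_force: [2.3, -0.1, -1.3]
width: 0.0172
```

```bash
python3 tip.py
```

```text
t 11.3333 tip [ 0.502  -0.0435  0.1184] px [211.8 241.9] [278.2 165.6]
tip rel mouth mm: along -51.0 side -0.6 up -0.2 grip along 79.0 side -0.1 up 0.1 F along axis -1.4 F [ 2.3 -0.1 -1.3] axes ax,e,n [-0.278  0.82   0.5  ] [-0.947 -0.321  0.   ] [ 0.16  -0.474  0.866]
```

Request:
{"api": "send_rows", "payload": {"commands": [[0.05,-0.14,-0.08,0,0,0,1],[0.05,-0.14,-0.08,0,0,0,1],[0,0,0,0,0,0,1]]}}

```text
time: 11.58
ee_pos: [0.4656, 0.0634, 0.1625]
eef_rot: [0.561, 0.786, 0.153, -0.211]
ft_force: [0.0, 0.4, -0.6]
width: 0.0175
```

```bash
python3 tip.py
```

```text
t 11.5833 tip [ 0.5053 -0.0524  0.1129] px [210.6 245.1] [278.8 165.5]
tip rel mouth mm: along -61.9 side -0.9 up -0.1 grip along 68.1 side -0.4 up 0.3 F along axis 0.0 F [ 0.   0.4 -0.6] axes ax,e,n [-0.278  0.82   0.5  ] [-0.947 -0.321  0.   ] [ 0.16  -0.474  0.866]
```

Request:
{"api": "send_rows", "payload": {"commands": [[0.02,-0.06,-0.04,0,0,0,1],[0.02,-0.06,-0.04,0,0,0,1],[0,0,0,0,0,0,1]]}}

```text
time: 11.83
ee_pos: [0.4658, 0.0634, 0.162]
eef_rot: [0.559, 0.786, 0.154, -0.214]
ft_force: [-0.3, -3.0, -0.4]
width: 0.0176
```

```bash
python3 tip.py
```

```text
t 11.8333 tip [ 0.506  -0.0519  0.1116] px [210.9 245.3] [278.5 165.7]
tip rel mouth mm: along -62.3 side -1.7 up -1.4 grip along 67.7 side -0.7 up -0.2 F along axis -2.6 F [-0.3 -3.  -0.4] axes ax,e,n [-0.278  0.82   0.5  ] [-0.947 -0.321  0.   ] [ 0.16  -0.474  0.866]
```

Request:
{"api": "send_rows", "payload": {"commands": [[0.04,-0.13,-0.08,0,0,0,1],[0.04,-0.13,-0.08,0,0,0,1]]}}

```text
time: 12.0
ee_pos: [0.4663, 0.0633, 0.1611]
eef_rot: [0.555, 0.787, 0.158, -0.219]
ft_force: [-9.7, 14.7, 16.6]
width: 0.0174
```

```bash
python3 tip.py; python3 views.py v4
```

```text
t 12.0 tip [ 0.5072 -0.051   0.1091] px [211.4 245.6] [278.2 166.2]
tip rel mouth mm: along -63.2 side -3.1 up -3.8 grip along 66.8 side -1.1 up -0.8 F along axis 23.1 F [-9.7 14.7 16.6] axes ax,e,n [-0.278  0.82   0.5  ] [-0.947 -0.321  0.   ] [ 0.16  -0.474  0.866]
[218 227] [275 166]
```

View pics/v4.png

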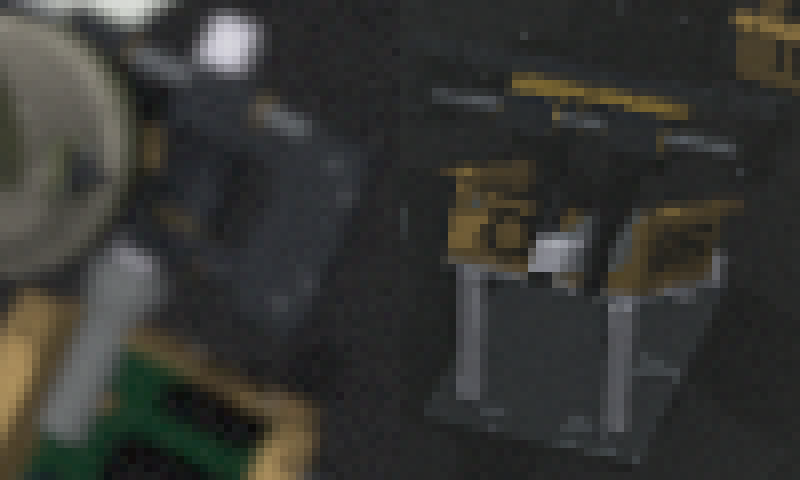

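```bash
python3 go.py .4692 .0513 .1765 -71.3 30;python3 tip.py
```

```text
t 12.1 tcp [0.4662 0.0633 0.161 ] target [0.4662 0.0602 0.1603] d mm [ 0.  -3.2 -0.7] units [ 0.   -0.11 -0.02] rot deg [-1.35 -0.19 -0.88] units [-0.27 -0.04 -0.18] F [-8.1 14.2 14.7] w 0.0179
t 12.1 tip [ 0.5071 -0.051   0.109 ] px [211.4 245.6] [278.2 166.2]
tip rel mouth mm: along -63.2 side -3.0 up -3.9 grip along 66.7 side -1.0 up -0.9 F along axis 21.2 F [-8.1 14.2 14.7] axes ax,e,n [-0.278  0.82   0.5  ] [-0.947 -0.321  0.   ] [ 0.16  -0.474  0.866]
```

Request:
{"api": "send_rows", "payload": {"commands": [[0.02,-0.1,-0.04,-0.27,-0.04,-0.18,1],[0.03,-0.1,-0.06,-0.1,0,-0.1,1]]}}

```text
time: 12.27
ee_pos: [0.4666, 0.0633, 0.1606]
eef_rot: [0.564, 0.784, 0.151, -0.211]
ft_force: [-4.4, 12.6, 7.7]
width: 0.0177
```

```bash
python3 tip.py; python3 go.py .4692 .0513 .1765 -71.3 30
```

```text
t 12.2667 tip [ 0.5055 -0.0529  0.1114] px [210.5 245.4] [278.8 165.7]
tip rel mouth mm: along -63.1 side -0.9 up -1.2 grip along 66.9 side -1.3 up -1.2 F along axis 15.4 F [-4.4 12.6  7.7] axes ax,e,n [-0.278  0.82   0.5  ] [-0.947 -0.321  0.   ] [ 0.16  -0.474  0.866]
t 12.2667 tcp [0.4666 0.0633 0.1606] target [0.4662 0.0602 0.1603] d mm [-0.4 -3.2 -0.3] units [-0.01 -0.11 -0.01] rot deg [-0.   -0.09  0.15] units [-0.   -0.02  0.03] F [-4.4 12.6  7.7] w 0.0177
```

Request:
{"api": "send_rows", "payload": {"commands": [[0.05,-0.16,-0.09,0,0,0,1],[0.05,-0.16,-0.09,0,0,0,1]]}}

```text
time: 12.43
ee_pos: [0.4665, 0.0638, 0.1599]
eef_rot: [0.558, 0.786, 0.154, -0.218]
ft_force: [-12.2, 15.0, 17.5]
width: 0.0175
```

```bash
python3 tip.py; python3 views.py v5
```

```text
t 12.4333 tip [ 0.5065 -0.0512  0.1086] px [211.3 245.6] [278.3 166.3]
tip rel mouth mm: along -63.4 side -2.4 up -4.3 grip along 66.6 side -1.5 up -2.1 F along axis 24.5 F [-12.2  15.   17.5] axes ax,e,n [-0.278  0.82   0.5  ] [-0.947 -0.321  0.   ] [ 0.16  -0.474  0.866]
[218 227] [275 166]
```

View pics/v5.png

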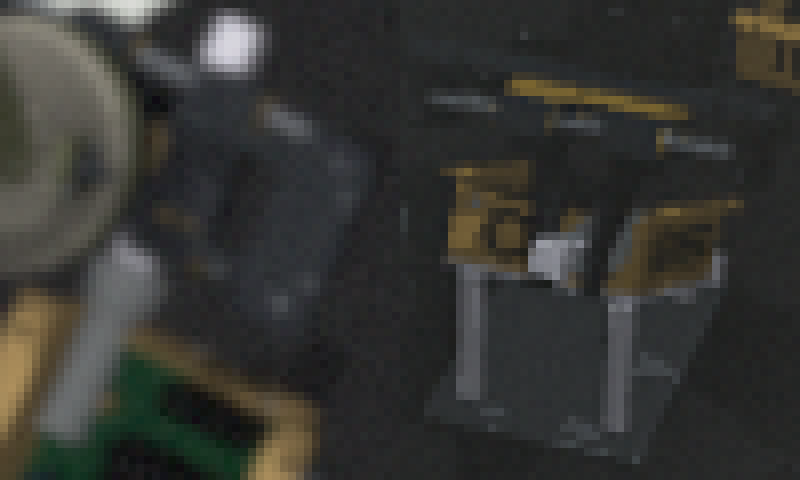

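Request:
{"api": "send_rows", "payload": {"commands": [[-0.06,0.14,0.11,-0.25,-0.04,-0.14,1],[-0.09,0.25,0.17,0,0,0,1],[0,0,0,0,0,0,1]]}}

```text
time: 12.78
ee_pos: [0.4615, 0.0775, 0.1688]
eef_rot: [0.564, 0.785, 0.148, -0.21]
ft_force: [-0.3, 0.7, -2.8]
width: 0.0178
```

```bash
python3 tip.py; python3 go.py .4692 .0513 .1765 -71.3 30
```

```text
t 12.7833 tip [ 0.5006 -0.039   0.1201] px [212.6 240.5] [277.9 165.8]
tip rel mouth mm: along -46.0 side -0.7 up -1.1 grip along 84.0 side -1.1 up -1.6 F along axis -0.7 F [-0.3  0.7 -2.8] axes ax,e,n [-0.278  0.82   0.5  ] [-0.947 -0.321  0.   ] [ 0.16  -0.474  0.866]
t 12.7833 tcp [0.4615 0.0775 0.1688] target [0.4662 0.0602 0.1603] d mm [  4.7 -17.3  -8.5] units [ 0.16 -0.58 -0.28] rot deg [ 0.29 -0.16  0.05] units [ 0.06 -0.03  0.01] F [-0.3  0.7 -2.8] w 0.0178
```

Request:
{"api": "send_rows", "payload": {"commands": [[-0.11,0.31,0.22,0,0,0,1],[-0.12,0.33,0.2,0,0,0,1],[-0.12,0.33,0.2,0,0,0,1],[-0.14,0.41,0.25,0,0,0,1],[-0.14,0.41,0.25,0,0,0,1],[0,0,0,0,0,0,1]]}}

```text
time: 13.28
ee_pos: [0.4403, 0.1342, 0.2045]
eef_rot: [0.565, 0.784, 0.148, -0.21]
ft_force: [-0.5, 0.4, -1.9]
width: 0.0173
```

```bash
python3 tip.py; python3 views.py v6
```

```text
t 13.2833 tip [0.4791 0.0176 0.1558] px [220.7 220.4] [274.5 166.5]
tip rel mouth mm: along 24.3 side 1.5 up -0.4 grip along 154.3 side 0.8 up -0.9 F along axis -0.5 F [-0.5  0.4 -1.9] axes ax,e,n [-0.278  0.82   0.5  ] [-0.947 -0.321  0.   ] [ 0.16  -0.474  0.866]
[218 227] [275 166]
```

View pics/v6.png

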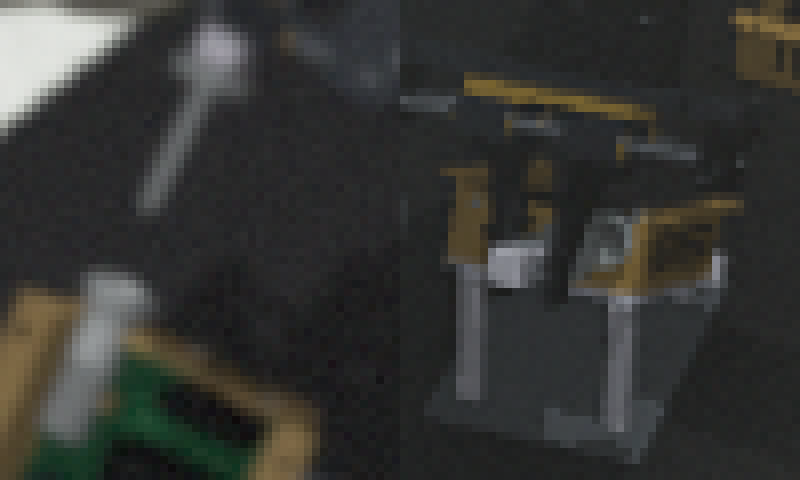

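Request:
{"api": "send_rows", "payload": {"commands": [[-0.1,0.3,0.9,-0.5,0,0,1],[0,0.2,0.9,-0.9,-0.2,-0.3,1],[0.5,0,0.6,-0.9,-0.2,-0.5,1],[0.8,0,0,-0.9,-0.2,-0.6,1],[0.8,0,0,-0.9,-0.2,-0.6,1],[0.8,-0.1,0,-0.9,-0.2,-0.6,1],[0.8,-0.1,0,-0.6,-0.2,-0.6,1],[0,0,0,0,0,0,1]]}}

```text
time: 14.05
ee_pos: [0.5538, 0.1333, 0.2763]
eef_rot: [0.708, 0.706, 0.002, 0.001]
ft_force: [-0.5, -0.6, -2.5]
width: 0.0175
```

```bash
python3 go.py .694 .071 .25 -102.3 0
```

```text
t 14.05 tcp [0.5538 0.1333 0.2763] target [0.694  0.071  0.2313] d mm [140.2 -62.3 -45. ] units [ 4.67 -2.08 -1.5 ] rot deg [ -0.05   0.23 -12.16] units [-0.01  0.05 -2.43] F [-0.5 -0.6 -2.5] w 0.0175
```

Request:
{"api": "send_rows", "payload": {"commands": [[0.8,-0.3,0,0,0,-0.5,1],[0.8,-0.4,0,0,0,-0.6,1],[0.8,-0.4,-0.1,0,0,-0.5,1],[0.8,-0.4,-0.2,0,0,-0.5,1],[0.6,-0.3,-0.2,0,0,-0.3,1],[0.3,-0.1,-0.2,0,0,0,1],[0,0,0,0,0,0,1],[0,0,0,0,0,0,1]]}}

```text
time: 14.72
ee_pos: [0.6795, 0.0672, 0.2473]
eef_rot: [0.781, 0.624, -0.004, -0.002]
ft_force: [0.2, 0.6, -0.8]
width: 0.0175
```

```bash
python3 go.py .694 .071 .224 -102.3 0; python3 shot.py w8
python3 - <<'E'
from h import *
a=r.camera('scene');b=r.camera('side');cv2.imwrite('pics/f1sc.png',a);cv2.imwrite('pics/f1sd.png',b)
E
```

```text
t 14.7167 tcp [0.6795 0.0672 0.2473] target [0.694  0.071  0.2053] d mm [ 14.5   3.8 -42. ] units [ 0.48  0.13 -1.4 ] rot deg [ 0.1  -0.52  0.46] units [ 0.02 -0.1   0.09] F [ 0.2  0.6 -0.8] w 0.0175
14.7167 [0.67950953 0.06723985 0.24734061] [-0.31  0.46  0.21  1.25 -0.09  1.45 -0.33]
```

View pics/w8.png

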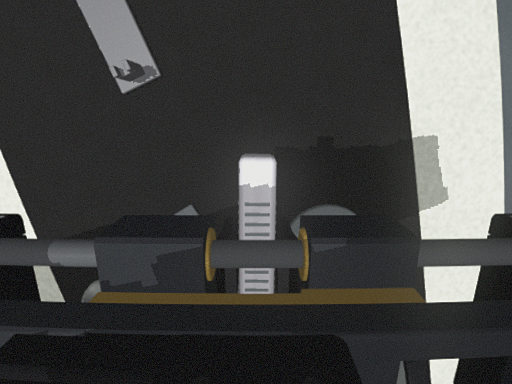

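View pics/f1sc.png

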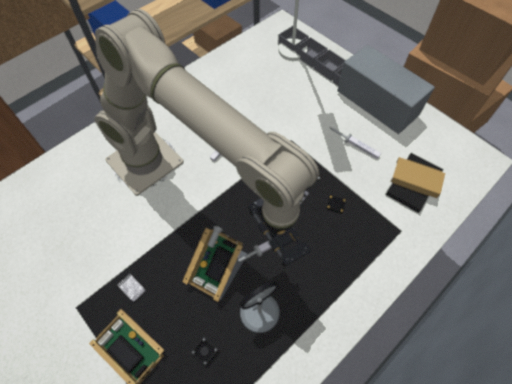

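View pics/f1sd.png

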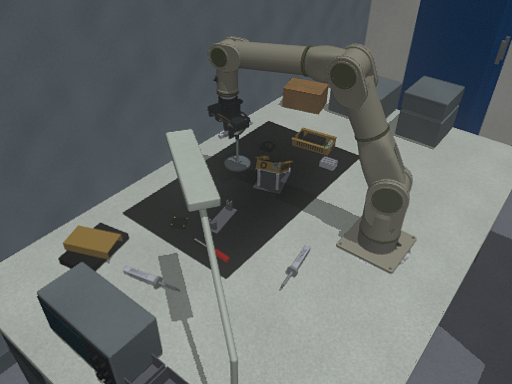

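Run:
```python
from h import *
a=cv2.imread('pics/w8.png');cv2.imwrite('pics/w8b.png',cv2.resize(a[140:245,215:305],None,fx=6,fy=5.5,interpolation=3))
c=r.calibration('wrist');K,d,m=np.array(c['K']),np.array(c['dist']),np.array(c['mount'])
for p in [(257.5,154.5),(257.3,234)]:
    u=cv2.undistortPoints(np.array([[p]],float),K,d)[0,0];v=m[:3,:3]@[u[0],u[1],1];o=m[:3,3]
    z=-r.hold_point_z-.009;print((o+v*(z-o[2])/v[2]).round(4))
b=cv2.imread('pics/f1sc.png');cv2.imwrite('pics/f1scb.png',cv2.resize(b[230:330,220:320],None,fx=6,fy=6,interpolation=3))
```

```text
[ 0.0497 -0.0001 -0.0277]
[ 0.0112 -0.0002 -0.0277]
```

View pics/w8b.png

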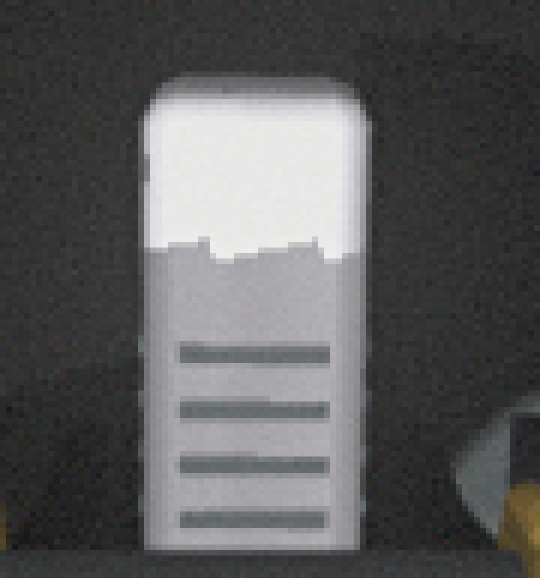

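View pics/f1scb.png

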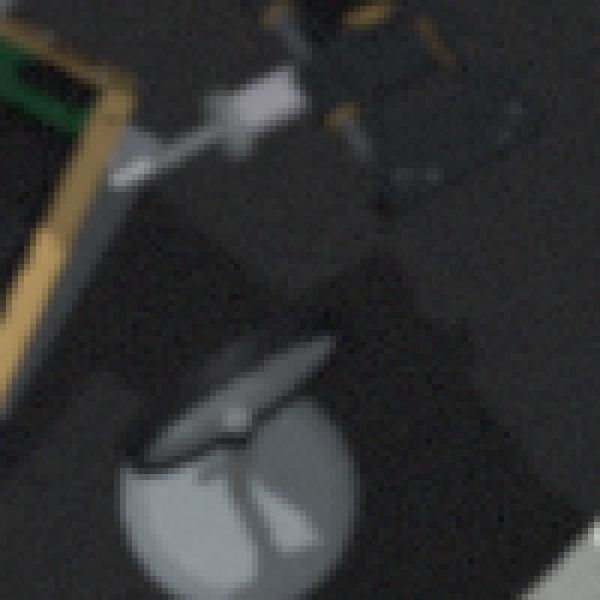

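Run:
```python
from h import *
s=r.read_state();T=Ro.from_quat(s['eef_rot']).as_matrix()
print(s['ee_pos'])
g=s['ee_pos']+T@[-.0003,0,-r.hold_point_z]
S=cam('scene')
for tilt in (-5,0,5,10):
    a=np.radians(tilt);h=-np.cos(a)*T[:,0]-np.sin(a)*T[:,2]
    print(tilt,'collar front',proj(S,g+.061*h)[0].round(1),'tip.122',proj(S,g+.122*h)[0].round(1),'.13',proj(S,g+.13*h)[0].round(1))
a=cv2.imread('pics/w8.png')[:,:,1].astype(float)
for v in (160,165,170,175,180,185,200,210,220,230):
    row=a[v-1:v+2,225:295].mean(0);thr=(row.max()+row[:8].mean())/2
    i=np.where(row>thr)[0];l,rr=i[0],i[-1]
    L=l-(row[l]-thr)/(row[l]-row[l-1]);Rr=rr+(row[rr]-thr)/(row[rr]-row[rr+1]);print(v,round(Rr-L,2),row.max())
```

```text
[0.67920513 0.06866106 0.24853865]
-5 collar front [258.5 250.6] tip.122 [239.2 262. ] .13 [236.7 263.5]
0 collar front [258.4 250. ] tip.122 [238.9 260.8] .13 [236.3 262.2]
5 collar front [258.5 249.3] tip.122 [238.9 259.4] .13 [236.3 260.7]
10 collar front [258.7 248.4] tip.122 [239.2 257.8] .13 [236.5 259. ]
160 35.32 222.33333333333334
165 36.86 233.33333333333334
170 36.11 233.33333333333334
175 36.66 233.33333333333334
180 36.49 233.66666666666666
185 35.68 236.66666666666666
200 36.14 176.0
210 36.04 174.66666666666666
220 35.88 174.0
230 35.67 176.0
```

Run:
```python
from h import *
a=cv2.imread('pics/w7.png')[:,:,1].astype(float)
cv2.imwrite('pics/w7b.png',cv2.resize(cv2.imread('pics/w7.png')[140:305,210:310],None,fx=5,fy=3.5,interpolation=3))
```

```text
(no output)
```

View pics/w7b.png

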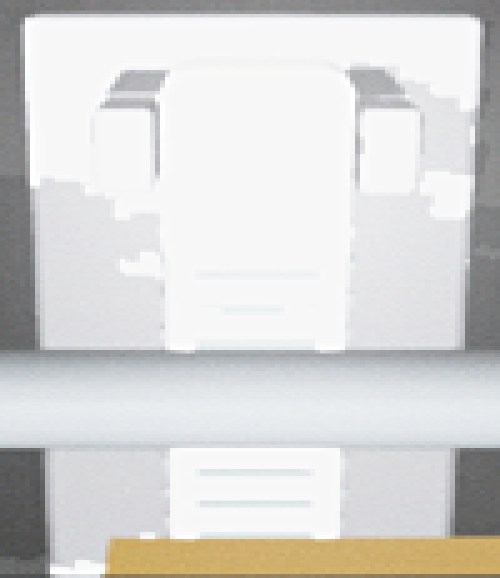

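Run:
```python
from h import *
b=cv2.imread('pics/f1sd.png');cv2.imwrite('pics/f1sdb.png',cv2.resize(b[85:185,190:290],None,fx=6,fy=6,interpolation=3))
s=r.read_state();T=Ro.from_quat(s['eef_rot']).as_matrix()
c=r.calibration('wrist');K,d,m=np.array(c['K']),np.array(c['dist']),np.array(c['mount']);Mi=np.linalg.inv(m)
def pw(P): return cv2.projectPoints(np.array(P,float).reshape(-1,3),cv2.Rodrigues(Mi[:3,:3])[0],Mi[:3,3],K,d)[0][:,0]
D=cam('side');g=s['ee_pos']+T@[-.0003,0,-r.hold_point_z]
for tilt in (-5,0,5,10,15):
    a=np.radians(tilt)
    # gauge in tool: heading h=(-cos,0,-sin), up=( -sin?..)
    h=np.array([-np.cos(a),0,-np.sin(a)]);u=np.array([np.sin(a),0,-np.cos(a)])
    o=np.array([-.0003,0,-r.hold_point_z]);E=[]
    for x in(-.05,-.046,-.03,-.012): 
        p=pw([o+h*x+u*.009+[0,.009,0],o+h*x+u*.009-[0,.009,0]]);E.append((p[0,1].round(1),abs(p[1]-p[0])[0].round(2)))
    print(tilt,E,proj(D,g+T@h*.061)[0].round(1),proj(D,g+T@h*.122)[0].round(1),proj(D,g+T@h*.13)[0].round(1))
```

```text
-5 [(np.float64(157.9), np.float64(41.11)), (np.float64(166.7), np.float64(40.7)), (np.float64(200.5), np.float64(39.14)), (np.float64(235.5), np.float64(37.47))] [240.5 128.8] [251.8 125.4] [253.3 125. ]
0 [(np.float64(154.4), np.float64(39.89)), (np.float64(163.2), np.float64(39.61)), (np.float64(197.1), np.float64(38.5)), (np.float64(233.1), np.float64(37.27))] [240.6 127.6] [251.9 123.2] [253.4 122.6]
5 [(np.float64(151.9), np.float64(38.7)), (np.float64(160.6), np.float64(38.53)), (np.float64(194.3), np.float64(37.85)), (np.float64(230.8), np.float64(37.05))] [240.5 126.5] [251.8 121. ] [253.3 120.3]
10 [(np.float64(150.4), np.float64(37.55)), (np.float64(158.8), np.float64(37.48)), (np.float64(192.0), np.float64(37.19)), (np.float64(228.7), np.float64(36.81))] [240.4 125.5] [251.6 118.9] [253. 118.]
15 [(np.float64(149.8), np.float64(36.44)), (np.float64(157.8), np.float64(36.46)), (np.float64(190.2), np.float64(36.53)), (np.float64(226.8), np.float64(36.56))] [240.1 124.4] [251.2 116.8] [252.6 115.9]
```

View pics/f1sdb.png

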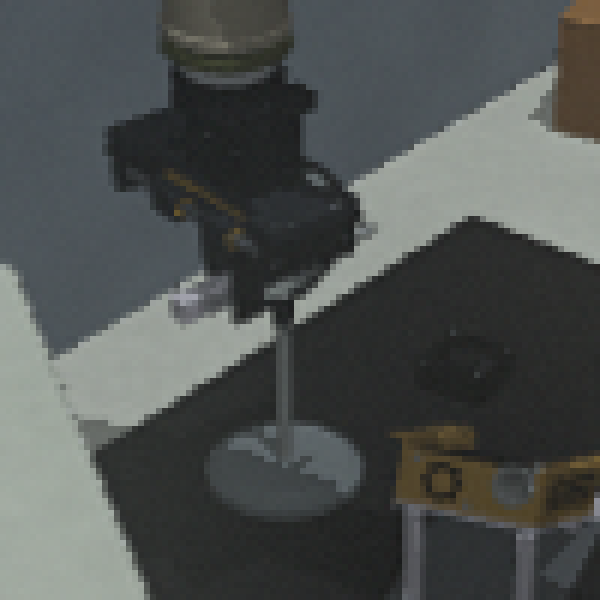

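Run:
```python
from h import *
s=r.read_state();T=Ro.from_quat(s['eef_rot']).as_matrix();D=cam('side');S=cam('scene')
g=s['ee_pos']+T@[-.0003,0,-r.hold_point_z]
for tilt in (-5,0,5,10):
    a=np.radians(tilt);h=T@np.array([-np.cos(a),0,-np.sin(a)]);u=T@np.array([np.sin(a),0,-np.cos(a)])
    print(tilt,'side rear top/mid/bot',[proj(D,g-.05*h+k*u)[0].round(1).tolist() for k in(.009,0,-.009)],'tip',proj(D,g+.122*h)[0].round(1))
b=cv2.imread('pics/f1sd.png');cv2.imwrite('pics/f1sdc.png',cv2.resize(b[110:145,212:262],None,fx=15,fy=15,interpolation=0))
b=cv2.imread('pics/f1sc.png');cv2.imwrite('pics/f1scc.png',cv2.resize(b[235:275,230:280],None,fx=14,fy=14,interpolation=0))
```

```text
-5 side rear top/mid/bot [[219.0, 133.1], [219.0, 135.1], [218.9, 137.1]] tip [251.8 125.4]
0 side rear top/mid/bot [[218.9, 134.2], [219.0, 136.1], [219.1, 138.0]] tip [251.9 123.2]
5 side rear top/mid/bot [[218.8, 135.1], [219.0, 137.0], [219.3, 138.9]] tip [251.8 121. ]
10 side rear top/mid/bot [[218.8, 136.1], [219.2, 137.9], [219.6, 139.6]] tip [251.6 118.9]
```

View pics/f1sdc.png

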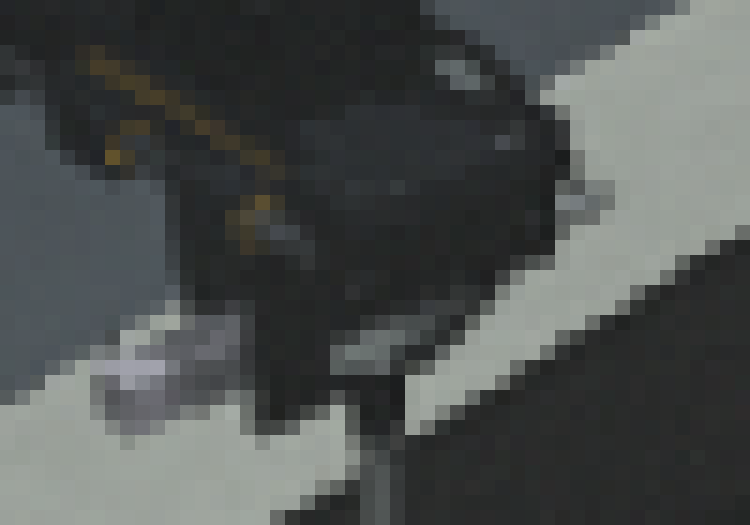

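View pics/f1scc.png

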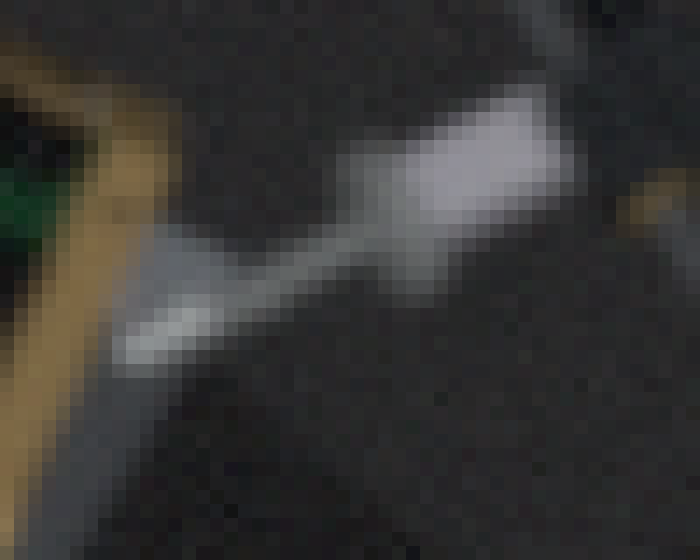

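Request:
{"api": "send_rows", "payload": {"commands": [[0.2,0.05,-0.4,0,-0.1,0.1,1],[0.2,0,-0.4,0,0,0,1],[0.05,0,-0.4,0,0,0,1],[0,0,-0.2,0,0,0,1],[0,0,0,0,0,0,1],[0,0,0,0,0,0,1]]}}

```text
time: 15.37
ee_pos: [0.6915, 0.0732, 0.2071]
eef_rot: [0.777, 0.63, 0.002, 0.0]
ft_force: [-0.5, -0.6, -1.5]
width: 0.0171
```

```bash
python3 go.py .694 .071 .224 -102.3 0
```

```text
t 15.3667 tcp [0.6915 0.0732 0.2071] target [0.694  0.071  0.2053] d mm [ 2.5 -2.2 -1.8] units [ 0.08 -0.07 -0.06] rot deg [-0.13  0.22 -0.38] units [-0.03  0.04 -0.08] F [-0.5 -0.6 -1.5] w 0.0171
```

Request:
{"api": "send_rows", "payload": {"commands": [[0.08,-0.07,-0.06,0,0.04,-0.08,1],[0,0,0,0,0,0,1],[0,0,0,0,0,0,1],[0,0,0,0,0,0,1]]}}

```text
time: 15.7
ee_pos: [0.6943, 0.0709, 0.2065]
eef_rot: [0.779, 0.627, 0.001, -0.001]
ft_force: [0.3, 0.7, -2.0]
width: 0.0175
```

```bash
python3 go.py .694 .071 .224 -102.3 0
python3 - <<'E'
from h import *
s=r.read_state();print(np.abs(s['joint_vel']).max())
a=r.camera('scene');b=r.camera('side')
T=Ro.from_quat(s['eef_rot']).as_matrix();g=s['ee_pos']+T@[-.0003,0,-r.hold_point_z];tip=g-.122*T[:,0]
y=np.radians(-12.3);Lr=Ro.from_euler('Z',y).as_matrix();print('tip in lens frame mm',(Lr.T@(tip-[.751,-.066,.224])*1e3).round(1),'gauge dir in lens',(Lr.T@-T[:,0]).round(3))
A,B=proj(cam('scene'),tip)[0],proj(cam('side'),tip)[0];print(A,B,s['time'])
cv2.imwrite('pics/f2.png',np.hstack([cv2.resize(a[235:315,225:305],(400,400),interpolation=3),cv2.resize(b[95:175,200:280],(400,400),interpolation=3)]))
E
```

```text
t 15.7 tcp [0.6943 0.0709 0.2065] target [0.694  0.071  0.2053] d mm [-0.3  0.1 -1.2] units [-0.01  0.   -0.04] rot deg [-0.14  0.06  0.07] units [-0.03  0.01  0.01] F [ 0.3  0.7 -2. ] w 0.0175
0.00724935861948167
tip in lens frame mm [-84.7  -0.7   0.8] gauge dir in lens [-0.001 -1.    -0.003]
[243.96784987 269.29516302] [248.70792521 130.99825461] 15.7
```

View pics/f2.png

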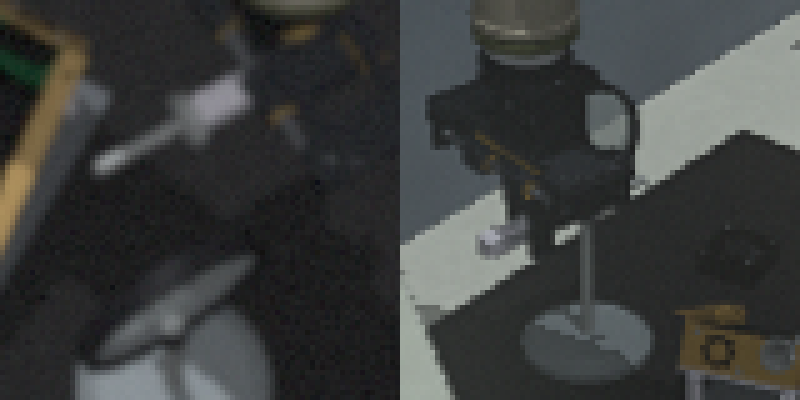

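Request:
{"api": "send_rows", "payload": {"commands": [[0,0,0,0,0,0,1],[0,0,0,0,0,0,1],[0,0,0,0,0,0,1],[0,0,0,0,0,0,1]]}}

```text
time: 16.13
ee_pos: [0.6944, 0.0711, 0.2071]
eef_rot: [0.779, 0.627, 0.002, -0.0]
ft_force: [0.0, 0.4, -1.9]
width: 0.0179
```

```bash
python3 go.py .694 .071 .224 -102.3 0; python3 -c "
from bench import r
print(abs(r.read_state()['joint_vel']).max()); r.close_job()"
```

```text
t 16.1333 tcp [0.6944 0.0711 0.2071] target [0.694  0.071  0.2053] d mm [-0.4 -0.1 -1.8] units [-0.01 -0.   -0.06] rot deg [-0.16  0.11  0.06] units [-0.03  0.02  0.01] F [ 0.   0.4 -1.9] w 0.0179
0.00190406392344996
the job is handed in; nothing more can be done
```

I picked the gauge up from its bench rest and pushed it into the guide tube until its collar stopped on the mouth. I then drew it out and am holding it level and square in front of the magnifier. The job was handed in at about 16 s of the 48 s allowed.

- **Collar stop:** the gauge came to a hard stop with about 24 N along the tube's axis. By my measurements the collar was then about 2 mm short of the mouth, which is within the calibration error. The axial position stayed the same after I re-aligned the gauge and pushed again.
- **Pin:** after withdrawal the scene camera shows the gauge about 8 mm shorter, which matches the pin being pushed back by the seat. One pixel there is about 4 mm, so this is a rough check.
- **Final position:** from the arm's pose and my measured lens position, the pin tip is about 85 mm in front of the lens centre. It is within about 1 mm of the middle sideways and in height, and the gauge points square across to within 0.5°. The arm was nearly still (0.002 rad/s) and only the gauge's weight showed on the wrist.
- **Disagreement:** in an earlier wrist-camera view the handle's apparent width suggested a tilt of several degrees in the jaws. The side and scene views put the tip where a level gauge would be, to about 1–2°, so I relied on those.

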